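# Crank the worm-drive index table on to its division stop

## Task

Swing the orange clamp lever of the index unit open, then crank the handwheel clockwise by its black grip, turn after turn, until the table's brass dog comes up firmly against the red stop; feel for the stop and do not force it (no more than about 20 N on the grip). Then swing the clamp lever back to fully clamped, leaving the table at its stop. Never turn the handwheel while the lever is clamped, and leave the two loose cups, the marker pen and the chuck key where they are.

Things in the scene. Friction and masses are not known exactly. Their poses are not given: they have to be found in the camera images.
- index_unit: Index unit, fixed to the worktop, placed and turned anew in each run. Grey base 150 x 335 x 12 mm (unit x -75 to 75, y -195 to 140 mm). Origin on the worktop; at yaw 0 unit x points away from the robot, z up. At unit (0, -55) mm a round steel table, radius 55, top 58 high, with a 35 mm V block fixed on it; at (0, 80) the blue gearbox, 57 high, under the handwheel; at (-30, -150) the lever's post.
- wheel_centre (a point): Point on the handwheel's upright axis, 102 mm above the worktop, level with the middle of the crank grip. The aluminium wheel is a disc of 50 mm radius, its upper face 78 mm above the worktop (hub 82 mm). Its axes are the unit's axes.
- crank_knob (a point): Middle of the black crank grip, 102 mm above the worktop: an upright round grip, 21 mm diameter, from 80 to 122 mm above the worktop, on the wheel 38 mm from its axis. It spins freely, so it can be held from above and led round the circle without turning the hand. About 3 N there turns the wheel.
- handwheel (a joint): Handwheel angle, rad, growing clockwise from above; arbitrary zero (grip on the unit's +x side), value at the stop not known. Clockwise drives the table, also clockwise, 40:1 to the stop, 1.7 to 2.3 turns from the start. Against the stop the drive is springy: about 2.8 mm at the grip per 4 N; it must not be wound more than 0.35 rad (13 mm at the grip) past first contact. It stays where left.
- table_dog (a point): Point on the leading face of the brass dog (a 10 mm lug on the table's rim, on the robot's side), 66 mm from the table's axis, 49 mm above the worktop. It creeps towards +y of the unit: only 1.65 mm per radian of handwheel.
- stop_face (a point): Point on the red stop post's face (post 20 x 14 mm, 57 mm high to its top) where the dog's point meets it, 49 mm above the worktop; axes are the unit's. The readings are too coarse to tell the contact: it must be felt.
- clamp_lever (a joint): Orange clamp lever, turns about an upright axis, stays where left, needs about 3 N at its end: 0 = fully clamped (points to -100 degrees from unit x, nearly unit -y), 1.22 = fully open (-30 degrees from unit x); grows counter-clockwise from above. Stops at both ends.
- lever_pivot (a point): On the clamp lever's upright axis, 50 mm above the worktop, at the lever arm's height.
- lever_end (a point): Middle of the orange lever's thick end, 52 mm from its axis, 50 mm above the worktop; the arm is a round bar, 13 to 16 mm thick, ending 70 mm from the axis, top about 60 mm above the worktop. Push it sideways; free room on both sides (below it the base plate's top is at 12 mm).
- cup_a: Bystander: open steel cup, 64 mm diameter, 47 mm high, origin under its centre; stands beyond the unit.
- marker_pen: Bystander: black marker pen lying flat, 140 mm long, 15 mm thick, origin under its centre; beyond the unit.
- cup_b: Bystander: steel cup like the other, 64 x 47 mm, origin under its centre; on the robot's side of the unit.
- chuck_key: Bystander: grey T-shaped chuck key lying flat, 110 x 117 x 18 mm, origin under its centre; left of the handwheel.

How it is judged (in metres and radians):
On the way, in this order (a step that is already met when the one before it is completed fails the run):
1. the clamp lever is swung open (past 1.0 rad) (value of joint clamp_lever above 1 rad), for 0.1 s.
2. with the lever open, the dog is brought up against the stop (value of joint clamp_lever above 0.9 rad and y of table_dog in the frame of stop_face between -0.0002 and 0.00055 m), for 0.2 s.
At the end, for the whole second after the job is handed in: The dog stands against the stop (from 0.2 mm short of contact to 0.55 mm of spring past it, which is 0.12 rad short to 0.33 rad past on the handwheel), the clamp lever is clamped to within 0.12 rad, and the handwheel is at rest (y of table_dog in the frame of stop_face between -0.0002 and 0.00055 m and value of joint clamp_lever below 0.12 rad and velocity of joint handwheel between -0.05 and 0.05 rad/s); the robot touches nothing.
It fails at once if the stop is forced: the drive is wound more than 0.6 mm (0.36 rad of handwheel, some 20 N at the grip) past contact (y of table_dog in the frame of stop_face above 0.0006 m).
It fails at once if the handwheel is turned while the lever is clamped (value of joint clamp_lever below 0.5 rad and (velocity of joint handwheel above 0.6 rad/s or velocity of joint handwheel below -0.6 rad/s)).
It fails at once if a bystander (cup, marker pen, chuck key) is pushed more than 30 mm (distance of any of cup_b, cup_a, marker_pen, chuck_key from where it was at the start of the episode above 0.03 m).
It also fails if it takes over 69 s, if anything falls off the work surface, if the arm or the gripper's body presses on something with over 40 N, if the wrist force passes 120 N, or if a joint passes its speed limit or range.

## Robot

A 6-joint arm with a two-finger parallel gripper is mounted at the origin on a cart in front of the work surface, level with it; the furniture and walls round the work are solid. World frame = base frame: x ahead of the robot, y to its left, z up, the work surface at z = 0. Lengths are in m, angles in degrees, forces in N, time in s.
With the tool pointing down it reaches from about 0.4 to 0.825 m from the base axis. Payload 7 kg.
Tool frame: the origin (TCP) lies at the very end of the fingers, on their centre line; the grasp point (between the pads) lies 19 mm behind it; x points along the fingers, y is the direction in which the jaws open and shut, and the axes are right-handed (so a half turn about x gives the same grasp; the last joint's range is limited). The gripper opens to 88 mm and grips with 3 to 60 N. Pads are 19 mm wide; open, the fingers measure 130 mm over their backs; the gripper's body (78 mm by 193 mm) begins 47 mm behind the grasp point.
Start: joints at [90.132, 20.546, 0.682, 0, -70.136, -16.507], TCP at [0.19, 0.648, 0.227] pointing down, gripper open.
Joint ranges: [-176.03, 176.03], [-82.01, 121.73], [-58.28, 71.71], [-173.87, 95.51], [-174.79, -0.11], [-173.66, 173.66]. Speed limits (degrees/s): [136.94, 136.94, 172.46, 180, 180, 180].

## Interface

Orientations are given as [roll, pitch, yaw] about the fixed x, y, z axes, in that order (R = Rz(yaw) Ry(pitch) Rx(roll)).
In Python, from plant import * gives the robot as it stands. The module is installed in compiled form; this text tells all that it offers.
- The arm moves only by the shell command python3 -m creep 'ROWS' [FORCE]. ROWS is a JSON object of lists of equal length, an entry for each row: "jaw": the closure, from -1 (fully open) to 1 (shut); "translation": the shift along the tool's x, y, z in m, a list of three; "roll": the turn about the tool's x in rad. A call has exactly 10 rows; each row shifts and turns the commanded pose from where the row before left it, along the tool's axes as they then stand; what a row does not reach is not made up. A row lasts 1/10 s, in which the tool goes at most 50 mm and 8.59 degrees, less where a joint would pass 70% of its speed; a pose out of reach is approached as far as the arm can. A call with a gripper value outside its range is refused whole. The fingers move at their own pace and stop on an object; FORCE is the grip in N (left out, the last holds). Time passes only in rows, so rows that do not move let the fingers close, or fill a call up. It gives the time, the measured TCP pose, the force and the opening at its end, in the units of the state.
- get_state(): the state, without advancing time (a new reading comes with each control period).
- capture(name): name is "side" or "top"; returns a dict with "image" (420x560x3 uint8, red, green, blue), "fovy" (degrees; the focal length in pixels is half the picture's height over the tangent of half this angle, whatever the lens; pixels are square), "cx", "cy" (the principal point, pixels), "D" ([k1, k2, p1, p2, k3] as OpenCV has them; the pictures are not rectified), "pose" (4x4, takes a point from camera to world coordinates). Camera axes: x right, y up, looking along -z (the intrinsics and any distortion apply to the point x, -y, -z); pixel columns grow to the right and rows downward; lengths in m; the calibration is good to about 2 mm. A picture is of the moment at which its call begins. There is no depth.
- close_job(): hands the job in, once; it reports no verdict.
The state is a dict: "time_s": time; "joints": joint angles; "qd": joint speeds; "joint_torque": joint torques, N m; "tcp_pos": TCP position; "eef_rot": TCP orientation; "contact_force": force on the tool from outside, world axes, zero at the start; "moment": the same for the moment, N m; "gripper_width": finger opening in m.
Only numpy, scipy, OpenCV 4.12 (cv2) and the standard library are available. Lean on these libraries where they do the work, as an engineer would, in place of code of your own. Each camera call takes 0.05 s, during which the arm holds its last target.

## Working session

There is one attempt and no reset: what is moved stays moved. The work goes in short steps, Python scripts to look and compute and a shell command to move; the robot and the scene stay as the last step left them, time stands still between calls to the robot, and variables do not carry over. Pictures are saved under pics/ and viewed, and the job is handed in when it is done.

```bash
mkdir -p pics
cat > h.py <<'E'
from plant import *
import numpy as np, cv2
def snap(n,f):
    c=capture(n); cv2.imwrite('pics/'+f,cv2.cvtColor(c['image'],cv2.COLOR_RGB2BGR))
    np.savez('pics/'+f+'.npz',**{k:np.array(v) for k,v in c.items()}); return c
def K(c):
    h=c['image'].shape[0]; f=h/2/np.tan(np.radians(float(c['fovy']))/2)
    return np.array([[f,0,float(c['cx'])],[0,f,float(c['cy'])],[0,0,1]])
def ray(c,uv):
    p=cv2.undistortPoints(np.array([[uv]],float),K(c),np.array(c['D'],float))[0,0]
    T=np.array(c['pose']); d=T[:3,:3]@np.array([p[0],-p[1],-1]); return T[:3,3],d
def onz(c,uv,z):
    o,d=ray(c,uv); return o+d*(z-o[2])/d[2]
def proj(c,P):
    T=np.array(c['pose']); q=T[:3,:3].T@(np.array(P,float)-T[:3,3]); q=np.array([[q[0],-q[1],-q[2]]])
    return cv2.projectPoints(q,np.zeros(3),np.zeros(3),K(c),np.array(c['D'],float))[0][0,0]
def load(f): return dict(np.load('pics/'+f+'.npz'))
E
python3 - <<'E'
from h import *
for n in('top','side'):
    c=snap(n,n+'0.png'); print(n,c['fovy'],c['cx'],c['cy'],c['D'],np.round(c['pose'],3).tolist())
s=get_state();print(s)
E
```

```text
top 52.46663782050041 276.7016618989563 205.26083950824705 [-0.13333321  0.          0.          0.          0.        ] [[-0.021, 0.993, -0.119, 0.428], [-1.0, -0.021, -0.002, -0.208], [-0.004, 0.119, 0.993, 0.943], [0.0, 0.0, 0.0, 1.0]]
side 50.64460469572967 271.3955632033962 199.49156075947334 [-0.01892824  0.          0.          0.          0.        ] [[-0.992, 0.056, -0.112, 0.431], [-0.125, -0.529, 0.84, 0.497], [-0.013, 0.847, 0.532, 0.557], [0.0, 0.0, 0.0, 1.0]]
{'time_s': 0.1, 'joints': array([ 9.01335004e+01,  2.05889515e+01,  6.37266952e-01, -1.71401505e-02,
       -7.01341459e+01, -1.65073321e+01]), 'qd': array([ 0.04559051, -0.05834109,  0.17600123, -0.05416924,  0.03262496,
       -0.00575324]), 'joint_torque': array([-1.33160742e-03, -5.84164596e+01,  2.93751848e+01,  7.01553851e+00,
        1.01739261e-02, -5.05938510e-05]), 'tcp_pos': array([0.19018617, 0.6471934 , 0.22568661]), 'eef_rot': array([  95.87604111,   89.91266963, -100.50362723]), 'contact_force': array([-0.25377182,  0.20509108,  0.23623776]), 'moment': array([-0.03441568, -0.00230505,  0.00163529]), 'gripper_width': 0.08763617061869518}
```

View pics/top0.png

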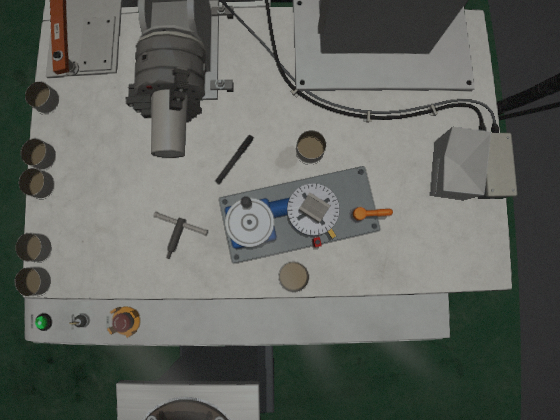

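View pics/side0.png

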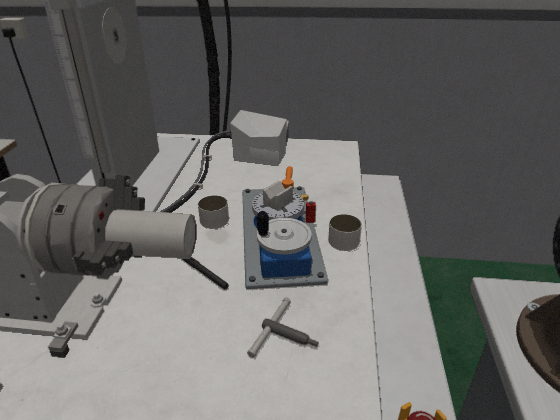

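The top view shows wheel hub about (249,221), black grip (246,202), table (312,208), lever from (358,214) to (391,212), red stop (317,242), cup_b (293,277), cup_a (311,147), and the chuck key at (178,230). Next I'll measure these.

Run:
```python
from h import *
c=load('top0.png'); im=c['image']
crop=cv2.cvtColor(im[140:300,200:410],cv2.COLOR_RGB2BGR)
cv2.imwrite('pics/z0.png',cv2.resize(crop,None,fx=3.8,fy=3.7,interpolation=cv2.INTER_CUBIC))
hsv=cv2.cvtColor(im,cv2.COLOR_RGB2HSV)
def blob(lo,hi,name,z,R=(150,290,205,410)):
    m=cv2.inRange(hsv,np.array(lo),np.array(hi)); k=np.zeros_like(m); k[R[0]:R[1],R[2]:R[3]]=m[R[0]:R[1],R[2]:R[3]]
    n,l,s,ce=cv2.connectedComponentsWithStats(k)
    for i in range(1,n):
        if s[i,4]>15: print(name,s[i],ce[i],np.round(onz(c,ce[i],z),4))
    return k
k=blob((8,160,120),(18,255,255),'orange',.055)
blob((0,160,60),(6,255,255),'red',.057)
blob((105,120,30),(125,255,255),'blue',.057)
blob((0,0,0),(180,255,60),'black',.122)
blob((20,100,80),(32,255,255),'brass',.055)
ys,xs=np.nonzero(k); print(cv2.minAreaRect(np.c_[xs,ys].astype(np.float32)))
```

```text
orange [354 207  39  13 256] [370.484375  212.4296875] [ 0.5151 -0.4037  0.055 ]
red [314 241   7   6  19] [317.31578947 244.15789474] [ 0.4512 -0.2891  0.057 ]
blue [262 198  27  19 283] [277.66784452 206.49469965] [ 0.5317 -0.2086  0.057 ]
blue [231 240  12   8  40] [235.55 244.7 ] [ 0.4537 -0.1194  0.057 ]
black [216 150  29  34 203] [229.05418719 165.93596059] [ 0.6065 -0.1146  0.122 ]
black [297 150  25  12  74] [307.82432432 157.98648649] [ 0.619 -0.27   0.122]
black [241 197  11  11  69] [246.         201.84057971] [ 0.5345 -0.1472  0.122 ]
black [299 210  14   9  24] [305. 214.] [ 0.5083 -0.2611  0.122 ]
black [351 212   4   9  16] [352.25   216.3125] [ 0.5018 -0.3529  0.122 ]
black [302 275   7  14  20] [305.6 282.3] [ 0.3774 -0.2587  0.122 ]
brass [328 229   8   9  35] [331.25714286 233.        ] [ 0.4738 -0.3192  0.055 ]
((372.7228698730469, 210.89260864257812), (11.995427131652832, 37.95720291137695), 80.21759033203125)
```

View pics/z0.png

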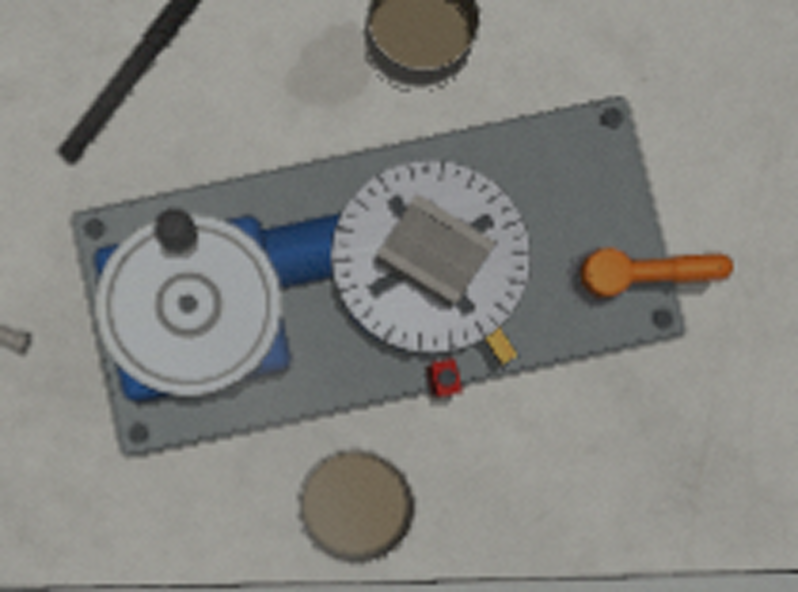

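Run:
```python
from h import *
c=load('top0.png')
def p(a,b,z):return onz(c,(200+a/3.8-.5+.13,140+b/3.7-.5+.13),z)
F=[((187,303),.082,(0,.08)),((431,256),.058,(0,-.055)),((608,273),.062,(-.03,-.15))]
B=[(76,215),(628,97),(684,333),(127,455)]
U=[(.075,.14),(.075,-.195),(-.075,-.195),(-.075,.14)]
F+=[(b,.012,u) for b,u in zip(B,U)]
W=np.array([p(*f[0],f[1])[:2] for f in F]);Un=np.array([f[2] for f in F])
print(W.round(4))
H,_=cv2.Rodrigues(np.zeros(3)),0
a=Un-Un.mean(0);b=W-W.mean(0)
th=np.arctan2((a[:,0]*b[:,1]-a[:,1]*b[:,0]).sum(),(a*b).sum())
R=np.array([[np.cos(th),-np.sin(th)],[np.sin(th),np.cos(th)]]);t=W.mean(0)-R@Un.mean(0)
print('yaw',np.degrees(th),'t',t,'res mm',((Un@R.T+t-W)*1000).round(1).tolist())
q=lambda x,y:(R@[x,y]+t).round(4)
print('wheel',q(0,.08),'pivot',q(-.03,-.15),'table',q(0,-.055))
piv=q(-.03,-.15)
for j in(0,1.22):
    an=th+np.radians(-100)+j; print(j,'end',piv+.052*np.array([np.cos(an),np.sin(an)]))
k=p(176,230,.122)[:2]; print('knob',k, 'rad',np.linalg.norm(k-q(0,.08)),'ang unit',np.degrees(np.arctan2(*(R.T@(k-q(0,.08)))[::-1])))
print('lever tip',p(725,266,.05),'cupb',p(356,506,.047),'cupa',p(421,40,.047))
np.savez('unit.npz',th=th,t=t)
s=load('side0.png')
for n,P in(('wheel',[*q(0,.08),.082]),('piv',[*piv,.06]),('knob',[*k,.122])):print(n,proj(s,P))
T=get_state()
from scipy.spatial.transform import Rotation as Ro
print(Ro.from_euler('xyz',T['eef_rot'],degrees=True).as_matrix().round(3))
```

```text
[[ 0.4993 -0.1495]
 [ 0.5251 -0.2824]
 [ 0.5129 -0.3792]
 [ 0.5592 -0.0807]
 [ 0.6243 -0.4057]
 [ 0.4809 -0.4319]
 [ 0.4162 -0.109 ]]
yaw 11.144111310725595 t [ 0.5145565  -0.22885302] res mm [[-0.2, -0.9], [0.1, -0.4], [1.2, -2.6], [1.9, 3.7], [1.5, 0.0], [-2.2, -2.8], [-2.3, 3.0]]
wheel [ 0.4991 -0.1504] pivot [ 0.5141 -0.3818] table [ 0.5252 -0.2828]
0 end [ 0.51513829 -0.43378963]
1.22 end [ 0.56328024 -0.39869096]
knob [ 0.53459243 -0.14708363] rad 0.03564703315897514 ang unit -5.805954483636476
lever tip [ 0.51659305 -0.4478521   0.05      ] cupb [ 0.38555961 -0.23806123  0.047     ] cupa [ 0.65300133 -0.28175383  0.047     ]
wheel [282.15755641 230.47731559]
piv [286.23363918 178.23154957]
knob [261.97237732 211.95310577]
[[-0.    -0.282 -0.959]
 [-0.001 -0.959  0.282]
 [-1.     0.002 -0.   ]]
```

Run:
```python
from h import *
s=load('side0.png');im=s['image']
crop=cv2.cvtColor(im[150:350,180:380],cv2.COLOR_RGB2BGR)
cv2.imwrite('pics/z1.png',cv2.resize(crop,None,fx=3,fy=3,interpolation=cv2.INTER_CUBIC))
```

```text
(no output)
```

View pics/z1.png

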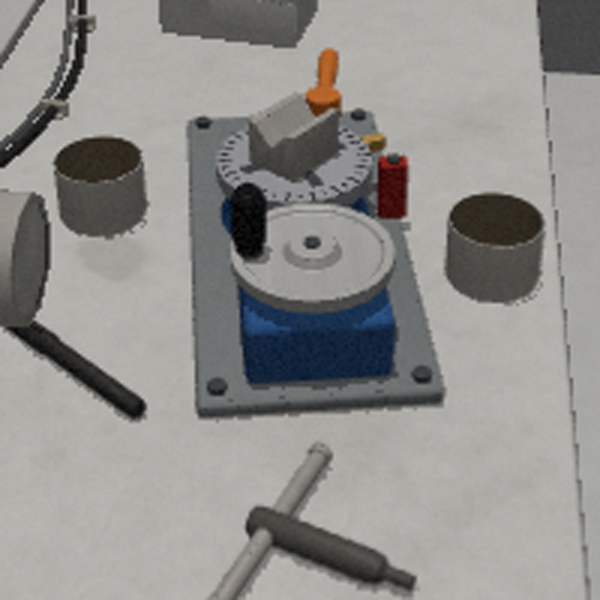

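```bash
python3 - <<'E'
from h import *
t=load('top0.png');s=load('side0.png')
u=np.load('unit.npz');th=float(u['th']);tt=u['t'];R=np.array([[np.cos(th),-np.sin(th)],[np.sin(th),np.cos(th)]])
def tri(a,b):
    o1,d1=ray(t,a);o2,d2=ray(s,b);d1=d1/np.linalg.norm(d1);d2=d2/np.linalg.norm(d2)
    x=np.linalg.lstsq(np.c_[d1,-d2],o2-o1,rcond=None)[0];p,q=o1+d1*x[0],o2+d2*x[1];return ((p+q)/2).round(4),round(np.linalg.norm(p-q)*1e3,1)
zt=lambda a,b:(200+a/3.8-.37,140+b/3.7-.37)
zs=lambda a,b:(180+a/3-.33,150+b/3-.33)
print('cyl end',tri((168,155),(190,236)),tri((150,150),(196,215)))
print('hub',tri(zt(187,303),zs(312,241)))
print('piv',tri(zt(608,272),zs(323,94)))
print('levertip',tri(zt(728,266),zs(330,50)))
print('knobtop',tri(zt(176,230),zs(247,192)))
print('cupa',tri(zt(421,40),zs(99,158)),'cupb',tri(zt(356,506),zs(496,218)))
print('box', tri((437,180),(232,117)),tri((481,130),(288,125)))
# dog & stop in unit frame at z .055
for n,a,z in(('dog edge',(503,346),.054),('dog L',(490,340),.054),('dogB',(507,363),.054),('dogtopR',(503,329),.054),('stop',(445,378),.057),('stopR',(461,375),.057)):
    p=onz(t,zt(*a),z)[:2]; print(n,p,((p-tt)@R*1000).round(1))
E
python3 - <<'E'
import cv2
im=cv2.imread('pics/top0.png')[222:256,300:345]
cv2.imwrite('pics/z2.png',cv2.resize(im,None,fx=16,fy=16,interpolation=cv2.INTER_NEAREST))
E
```

```text
cyl end (array([ 0.6199, -0.0046,  0.1683]), np.float64(1.1)) (array([0.6088, 0.0126, 0.22  ]), np.float64(17.3))
hub (array([ 0.4977, -0.1497,  0.0839]), np.float64(2.9))
piv (array([ 0.5129, -0.3809,  0.0535]), np.float64(2.8))
levertip (array([ 0.5141, -0.448 ,  0.056 ]), np.float64(3.7))
knobtop (array([ 0.5348, -0.1468,  0.1185]), np.float64(0.5))
cupa (array([ 0.6576, -0.2811,  0.048 ]), np.float64(9.4)) cupb (array([ 0.3841, -0.238 ,  0.0476]), np.float64(3.0))
box (array([ 0.6122, -0.5087,  0.1511]), np.float64(94.2)) (array([ 0.6009, -0.6202,  0.1134]), np.float64(144.0))
dog edge [ 0.47355301 -0.32085731] [-58.  -82.3]
dog L [ 0.47710845 -0.31379968] [-53.2 -76.1]
dogB [ 0.46391176 -0.32273731] [-67.8 -82.3]
dogtopR [ 0.483161   -0.32118663] [-48.6 -84.5]
stop [ 0.45617621 -0.2880886 ] [-68.7 -46.8]
stopR [ 0.45765329 -0.29689925] [-69.  -55.8]
```

View pics/z2.png

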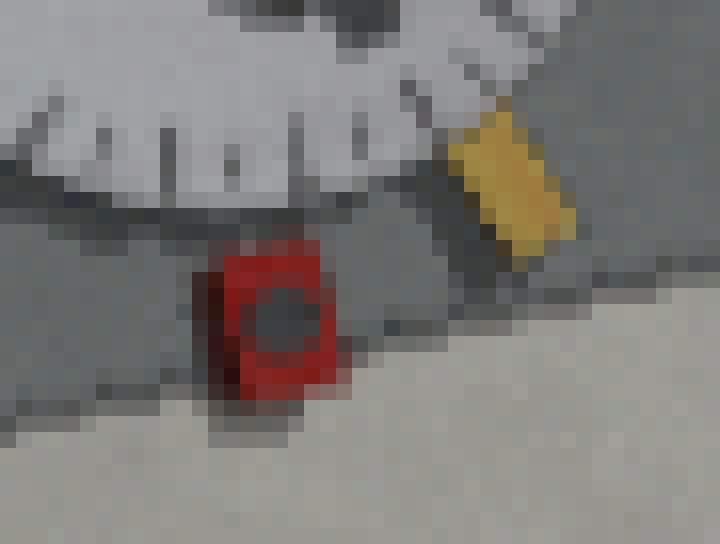

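```bash
python3 -m creep '{"jaw":[0.2,0.2,0.2,0.2,0.2,0.2,0.2,0.2,0.2,0.2],"translation":[[0,0.02,-0.016],[0,0.035,-0.029],[0,0.035,-0.029],[0,0.035,-0.029],[0,0.035,-0.029],[0,0.035,-0.029],[0,0.035,-0.029],[0,0.035,-0.029],[0,0.035,-0.029],[0,0.035,-0.029]],"roll":[0,0,0,0,0,0,0,0,0,0]}' 20
```

```text
time_s: 1.1
tcp_pos: [0.3618, 0.2462, 0.2265]
eef_rot: [-70.7, 90.0, 92.9]
contact_force: [1.1, 1.1, 0.4]
gripper_width: 0.0348
```

```bash
python3 -m creep '{"jaw":[0.2,0.2,0.2,0.2,0.2,0.2,0.2,0.2,0.2,0.2],"translation":[[0,0.031,-0.025],[0,0.031,-0.025],[0,0.031,-0.024],[0,0.032,-0.024],[0,0.037,-0.018],[0,0.037,-0.018],[0,0.037,-0.018],[0,0.037,-0.018],[0,0.037,-0.018],[0,0.037,-0.018]],"roll":[0,0,0,0,0,0,0,0,0,0]}' 20
python3 -m creep '{"jaw":[0.2,0.2,0.2,0.2,0.2,0.2,0.2,0.2,0.2,0.2],"translation":[[0,0.037,-0.019],[0,0.037,-0.019],[0,0.037,-0.019],[0,0.037,-0.019],[0,0.037,-0.019],[0,0.037,-0.019],[0,0.03,-0.016],[0.02,0.012,-0.006],[0.02,0,0],[0.02,0,0]],"roll":[0,0,0,0,0,0,0,0,0.12,0.145]}'
```

```text
time_s: 2.1
tcp_pos: [0.4612, -0.1447, 0.2265]
eef_rot: [-72.3, 90.0, 91.3]
contact_force: [1.1, 0.4, -0.5]
gripper_width: 0.035
time_s: 3.1
tcp_pos: [0.5169, -0.4351, 0.1648]
eef_rot: [-1.8, 89.9, 146.3]
contact_force: [-0.3, -0.4, -0.1]
gripper_width: 0.0351
```

```bash
python3 -m creep '{"jaw":[0.1,0.1,0.1,0.1,0.1,0.1,0.1,0.1,0.1,0.1],"translation":[[0.01,0,0],[0.012,0,0],[0.012,0,0],[0.012,0,0],[0.012,0,0],[0.012,0,0],[0.012,0,0],[0,0,0],[0,0,0],[0,0,0]],"roll":[0.143,0.143,0.143,0.143,0.143,0.143,0.142,0,0,0]}'
python3 - <<'E'
from h import *
from scipy.spatial.transform import Rotation as Ro
c=snap('side','s1.png');t=snap('top','t1.png')
s=get_state();print(s['tcp_pos'],s['joints'].round(1),Ro.from_euler('xyz',s['eef_rot'],degrees=True).as_matrix().round(3))
print(proj(t,s['tcp_pos']),proj(c,s['tcp_pos']))
a=cv2.cvtColor(c['image'][110:310,180:380],cv2.COLOR_RGB2BGR);b=cv2.cvtColor(t['image'][120:320,260:460],cv2.COLOR_RGB2BGR)
cv2.imwrite('pics/m1.png',cv2.resize(np.hstack([a,b]),None,fx=2,fy=2,interpolation=cv2.INTER_CUBIC))
E
```

```text
time_s: 4.1
tcp_pos: [0.5179, -0.4348, 0.0852]
eef_rot: [-130.5, 90.0, -39.2]
contact_force: [-0.3, 0.7, 0.3]
gripper_width: 0.0394
[ 0.5178726  -0.43473052  0.08535882] [-23.5  26.9  -9.    0.  -54.   24.8] [[ 0.001 -1.    -0.022]
 [-0.001 -0.022  1.   ]
 [-1.    -0.001 -0.001]]
[388.55280894 209.22982431] [286.8736644  157.73332494]
```

View pics/m1.png

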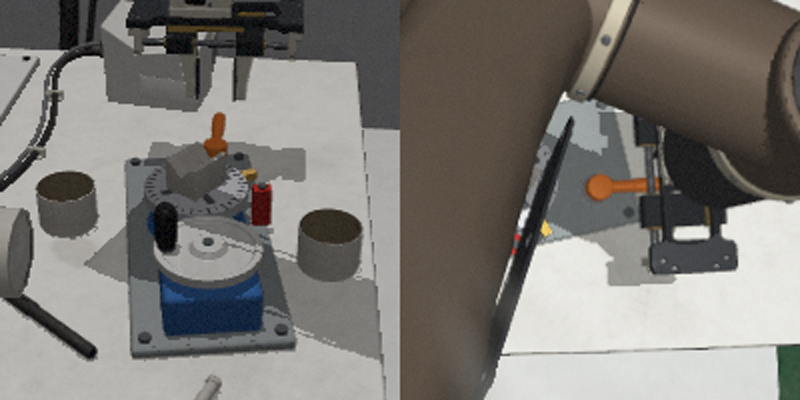

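Side view: the two fingers (crop 199 and 238, 95) straddle the lever (218,125). Next is to descend.

```bash
python3 -m creep '{"jaw":[0.1,0.1,0.1,0.1,0.1,0.1,0.2,0.3,0.3,0.3],"translation":[[0.006,0.003,0],[0.009,0,0],[0.01,0,0],[0.01,0,0],[0.01,0,0],[0.008,0,0],[0,0,0],[0,0,0],[0,0,0],[0,0,0]],"roll":[0,0,0,0,0,0,0,0,0,0]}'
```

```text
time_s: 5.2
tcp_pos: [0.5149, -0.4348, 0.0322]
eef_rot: [-118.6, 89.9, -27.5]
contact_force: [0.4, 0.1, -0.1]
gripper_width: 0.0305
```

```bash
python3 -m creep '{"jaw":[0.3,0.3,0.3,0.3,0.3,0.3,0.3,0.3,0.3,0.3],"translation":[[0,-0.0068,0.00045],[0,-0.0068,0.00045],[0,-0.0068,0.00045],[0,-0.0068,0.00045],[0,-0.0068,0.00045],[0,-0.0068,0.00045],[0,-0.0068,0.00045],[0,-0.0068,0.00045],[0,-0.0068,0.00045],[0,-0.0068,0.00045]],"roll":[-0.13,-0.13,-0.13,-0.13,-0.13,-0.13,-0.13,-0.13,-0.13,-0.13]}'
python3 - <<'E'
from h import *
c=snap('side','s2.png');t=snap('top','t2.png')
s=get_state();print(s['tcp_pos'],s['contact_force'])
a=cv2.cvtColor(c['image'][110:310,180:380],cv2.COLOR_RGB2BGR);b=cv2.cvtColor(t['image'][120:320,260:460],cv2.COLOR_RGB2BGR)
cv2.imwrite('pics/m2.png',cv2.resize(np.hstack([a,b]),None,fx=2,fy=2,interpolation=cv2.INTER_CUBIC))
p=s['tcp_pos'][:2]-[.5135,-.3815];print(np.linalg.norm(p),np.degrees(np.arctan2(p[1],p[0]))+88.9)
E
```

```text
time_s: 6.2
tcp_pos: [0.5644, -0.3956, 0.0321]
eef_rot: [133.9, 89.9, -60.2]
contact_force: [-1.6, -1.4, -0.6]
gripper_width: 0.0307
[ 0.56465487 -0.39473641  0.03208464] [-1.68176636 -0.13028619  0.40030535]
0.05283959626555688 74.39279330700158
```

View pics/m2.png

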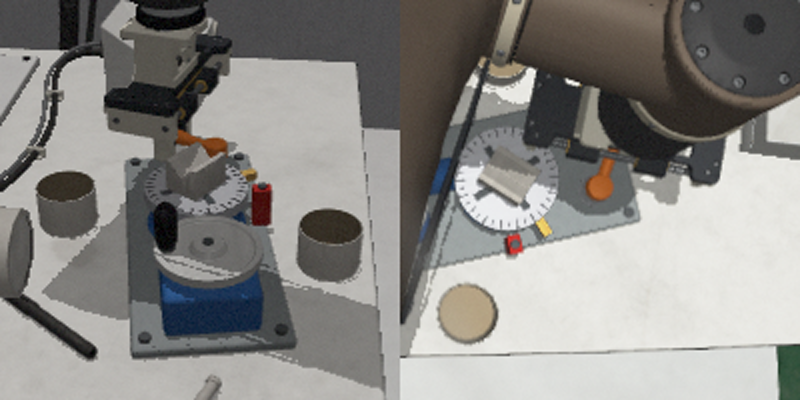

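Lever now points mostly along +x (top crop pivot (600,187) to arm (608,155)), so it's open to roughly 1.15 rad. A small extra push will confirm it.

```bash
python3 -m creep '{"jaw":[0.3,0.3,0.3,0.3,0.3,0.3,0.3,0.3,0.3,0.3],"translation":[[0,-0.001,0],[0,-0.001,0],[0,-0.001,0],[0,-0.001,0],[0,0,0],[0,0.003,0],[0,0.004,0],[-0.01,0,0],[-0.03,0,0],[-0.04,0,0]],"roll":[0,0,0,0,0,0,0,0,0,0]}'
python3 - <<'E'
from h import *
from scipy.spatial.transform import Rotation as Ro
t=snap('top','t3.png')
s=get_state();print(s['tcp_pos'],s['contact_force'],Ro.from_euler('xyz',s['eef_rot'],degrees=True).as_matrix().round(3))
b=cv2.cvtColor(t['image'][180:280,260:400],cv2.COLOR_RGB2BGR)
cv2.imwrite('pics/m3.png',cv2.resize(b,None,fx=5,fy=5,interpolation=cv2.INTER_CUBIC))
E
```

```text
time_s: 7.3
tcp_pos: [0.5621, -0.3973, 0.1108]
eef_rot: [-11.5, 89.7, 154.1]
contact_force: [0.2, -0.3, -0.1]
gripper_width: 0.0306
[ 0.56601109 -0.39973983  0.12035801] [ 2.47363919 -1.82214199  8.02305512] [[ 0.006 -0.247 -0.969]
 [-0.004 -0.969  0.247]
 [-1.     0.003 -0.007]]
```

View pics/m3.png

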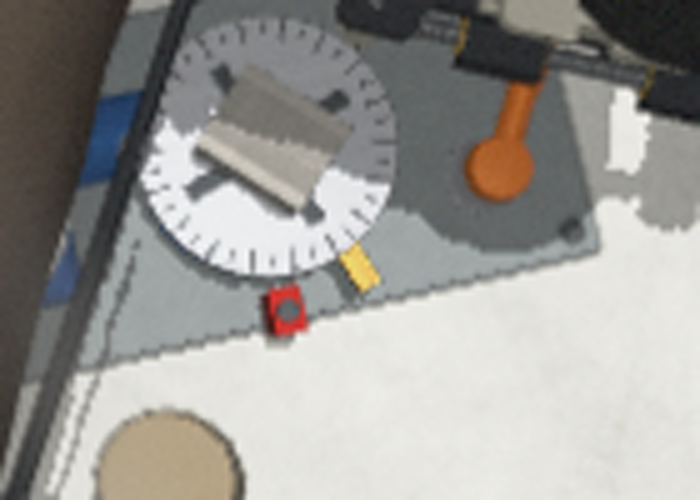

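Lever reads as about fully open (pivot (500,168) to arm (525,85) in the crop, roughly −17° world). Next: the grip.

```bash
python3 -m creep '{"jaw":[-0.3,-0.3,-0.3,-0.3,-0.3,-0.3,-0.3,-0.3,-0.3,-0.3],"translation":[[-0.02,-0.01,0.004],[-0.02,-0.02,0.008],[0,-0.03,0.0115],[0,-0.033,0.0125],[0,-0.033,0.0125],[0,-0.033,0.0125],[0,-0.033,0.0125],[0,-0.03,0.0115],[0,-0.0145,0.0052],[0,0,0]],"roll":[0,0,0,0,0,0,0,0,0,0]}'
python3 - <<'E'
from h import *
c=snap('side','s4.png');t=snap('top','t4.png')
s=get_state();print(s['tcp_pos'],s['contact_force'],s['gripper_width'])
a=cv2.cvtColor(c['image'][110:310,180:380],cv2.COLOR_RGB2BGR);b=cv2.cvtColor(t['image'][120:320,180:380],cv2.COLOR_RGB2BGR)
cv2.imwrite('pics/m4.png',cv2.resize(np.hstack([a,b]),None,fx=2,fy=2,interpolation=cv2.INTER_CUBIC))
E
```

```text
time_s: 8.35
tcp_pos: [0.5349, -0.1449, 0.1524]
eef_rot: [-154.1, 89.9, 11.6]
contact_force: [0.4, -0.7, 0.2]
gripper_width: 0.0569
[ 0.5351139  -0.14657183  0.15206051] [-0.24426143  0.21242114 -0.02320032] 0.057129847485258616
```

View pics/m4.png

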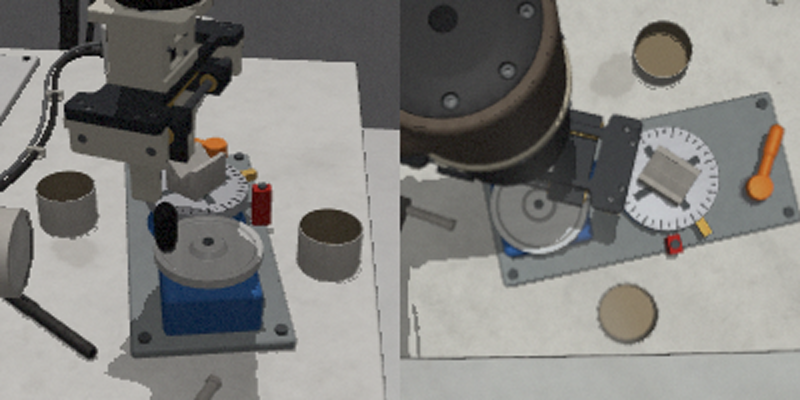

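```bash
python3 -m creep '{"jaw":[-0.3,-0.3,-0.3,-0.3,-0.3,-0.1,0.2,0.6,0.8,0.9],"translation":[[0.008,0,0],[0.015,0,0],[0.015,0,0],[0.015,0,0],[0.009,0,0],[0,0,0],[0,0,0],[0,0,0],[0,0,0],[0,0,0]],"roll":[0,0,0,0,0,0,0,0,0,0]}' 20
python3 - <<'E'
from h import *
c=snap('side','s5.png')
s=get_state();print(s['tcp_pos'],s['contact_force'],s['moment'],s['gripper_width'])
a=cv2.cvtColor(c['image'][150:300,200:350],cv2.COLOR_RGB2BGR)
cv2.imwrite('pics/m5.png',cv2.resize(a,None,fx=4,fy=4,interpolation=cv2.INTER_CUBIC))
E
```

```text
time_s: 9.45
tcp_pos: [0.5351, -0.1465, 0.0901]
eef_rot: [-163.2, 89.9, 2.4]
contact_force: [0.0, -0.5, -0.2]
gripper_width: 0.0223
[ 0.53521771 -0.14639094  0.09009104] [-0.80882856 -1.1163334   1.17617739] [-0.27942076  0.08755386 -0.00449582] 0.020352450099394823
```

View pics/m5.png

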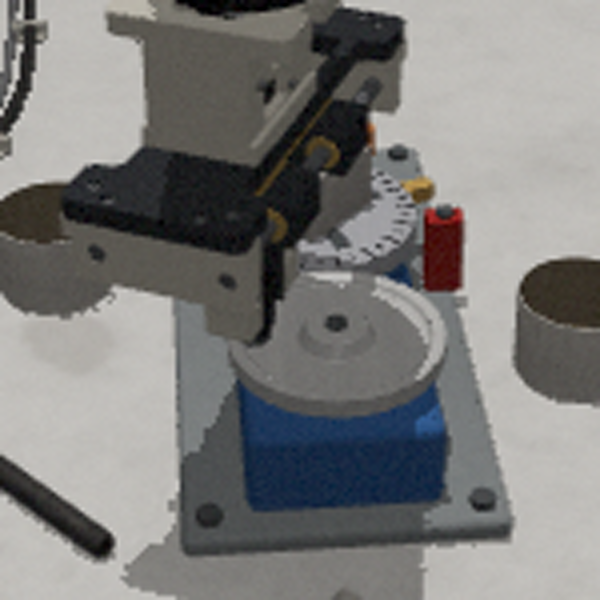

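Grip closed at 20.4 mm on the 21 mm knob, so it's held. I'll compute the circle steps in tool axes.

```bash
cat > arc.py <<'E'
import sys; from h import *
from scipy.spatial.transform import Rotation as Ro
def steps(cx,cy,r,a0,a1,n,start):
    """world angles deg, clockwise; start= current commanded xy"""
    s=get_state();M=Ro.from_euler('xyz',s['eef_rot'],degrees=True).as_matrix()
    a=np.radians(np.linspace(a0,a1,n+1)[1:]);P=np.array([cx,cy])+r*np.c_[np.cos(a),np.sin(a)]
    d=(P-np.array(start)); loc=np.round(np.c_[d@M[:2,1],d@M[:2,2]],4)
    st=np.diff(np.vstack([[0,0],loc]),axis=0).round(4)
    for k in range(0,n,10): print([[0,*map(float,x)] for x in st[k:k+10]])
    return P
if __name__=='__main__':
    print(steps(*map(float,sys.argv[1:6]),int(sys.argv[6]),list(map(float,sys.argv[7:9])))[-1])
E
python3 arc.py .498 -.150 .0375 5.5 -84.5 10 .5352 -.1464
```

```text
[[0, 0.0056, -0.0017], [0, 0.0059, -0.0006], [0, 0.0059, 0.0002], [0, 0.0057, 0.0012], [0, 0.0055, 0.0021], [0, 0.0052, 0.0029], [0, 0.0046, 0.0037], [0, 0.0039, 0.0043], [0, 0.0033, 0.0049], [0, 0.0024, 0.0054]]
[ 0.50159422 -0.18732736]
```

```bash
python3 -m creep '{"jaw":[0.9,0.9,0.9,0.9,0.9,0.9,0.9,0.9,0.9,0.9],"translation":[[0,0.0056,-0.0017],[0,0.0059,-0.0006],[0,0.0059,0.0002],[0,0.0057,0.0012],[0,0.0055,0.0021],[0,0.0052,0.0029],[0,0.0046,0.0037],[0,0.0039,0.0043],[0,0.0033,0.0049],[0,0.0024,0.0054]],"roll":[0,0,0,0,0,0,0,0,0,0]}' 25
python3 - <<'E'
from h import *
s=get_state();print(s['tcp_pos'],s['contact_force'],s['moment'],s['gripper_width'])
p=s['tcp_pos'][:2]-[.498,-.150];print(np.linalg.norm(p),np.degrees(np.arctan2(p[1],p[0])))
E
```

```text
time_s: 10.5
tcp_pos: [0.5015, -0.1883, 0.09]
eef_rot: [162.7, 89.9, -31.7]
contact_force: [3.9, -2.4, 5.6]
gripper_width: 0.0203
[ 0.50154089 -0.18828044  0.09002421] [ 3.89202458 -2.44236969  5.56067757] [-0.93465623 -1.26653462 -0.00335934] 0.0202718876541863
0.03844385574011459 -84.71524712142435
```

```bash
python3 arc.py .498 -.150 .038 -84.5 -534.5 30 .5016 -.1873
```

```text
[[0, 0.0026, 0.0095], [0, -0.0004, 0.0099], [0, -0.003, 0.0095], [0, -0.0054, 0.0083], [0, -0.0073, 0.0067], [0, -0.0088, 0.0046], [0, -0.0097, 0.0021], [0, -0.0099, -0.0005], [0, -0.0095, -0.003], [0, -0.0083, -0.0053]]
[[0, -0.0067, -0.0073], [0, -0.0046, -0.0089], [0, -0.0021, -0.0096], [0, 0.0005, -0.01], [0, 0.003, -0.0094], [0, 0.0053, -0.0084], [0, 0.0073, -0.0066], [0, 0.0088, -0.0046], [0, 0.0097, -0.0021], [0, 0.0099, 0.0004]]
[[0, 0.0095, 0.003], [0, 0.0084, 0.0054], [0, 0.0066, 0.0073], [0, 0.0046, 0.0088], [0, 0.0021, 0.0097], [0, -0.0004, 0.0099], [0, -0.003, 0.0095], [0, -0.0054, 0.0083], [0, -0.0073, 0.0067], [0, -0.0088, 0.0046]]
[ 0.46017494 -0.15364214]
```

```bash
python3 -m creep '{"jaw":[0.9,0.9,0.9,0.9,0.9,0.9,0.9,0.9,0.9,0.9],"translation":[[0, 0.0026, 0.0095], [0, -0.0004, 0.0099], [0, -0.003, 0.0095], [0, -0.0054, 0.0083], [0, -0.0073, 0.0067], [0, -0.0088, 0.0046], [0, -0.0097, 0.0021], [0, -0.0099, -0.0005], [0, -0.0095, -0.003], [0, -0.0083, -0.0053]],"roll":[0,0,0,0,0,0,0,0,0,0]}' 25
python3 - <<'E'
from h import *
s=get_state();print(s['tcp_pos'],s['contact_force'],s['moment'],s['gripper_width'])
p=s['tcp_pos'][:2]-[.498,-.150];print(np.linalg.norm(p),np.degrees(np.arctan2(p[1],p[0])))
E
```

```text
time_s: 11.5
tcp_pos: [0.4749, -0.1196, 0.09]
eef_rot: [69.0, 89.9, -125.3]
contact_force: [2.4, -8.8, 7.8]
gripper_width: 0.0202
[ 0.47490735 -0.11961919  0.08995329] [ 2.42648094 -8.8231312   7.7941709 ] [-3.43451155e+00 -8.97084470e-01  1.71162223e-03] 0.020181904987516413
0.03816103092433497 127.23870270266181
```

```bash
python3 arc.py .498 -.1515 .038 -234.5 -384.5 10 .4759 -.1191
```

```text
[[0, -0.0053, -0.0077], [0, -0.0045, -0.0088], [0, -0.0021, -0.0097], [0, 0.0004, -0.0099], [0, 0.003, -0.0095], [0, 0.0054, -0.0083], [0, 0.0073, -0.0067], [0, 0.0088, -0.0046], [0, 0.0097, -0.0021], [0, 0.0099, 0.0005]]
[ 0.53257853 -0.16725834]
```

```bash
python3 -m creep '{"jaw":[0.9,0.9,0.9,0.9,0.9,0.9,0.9,0.9,0.9,0.9],"translation":[[0, -0.0053, -0.0077], [0, -0.0045, -0.0088], [0, -0.0021, -0.0097], [0, 0.0004, -0.0099], [0, 0.003, -0.0095], [0, 0.0054, -0.0083], [0, 0.0073, -0.0067], [0, 0.0088, -0.0046], [0, 0.0097, -0.0021], [0, 0.0099, 0.0005]],"roll":[0,0,0,0,0,0,0,0,0,0]}' 25
python3 - <<'E'
from h import *
s=get_state();print(s['tcp_pos'],s['contact_force'],s['moment'],s['gripper_width'])
p=s['tcp_pos'][:2]-[.498,-.1515];print(np.linalg.norm(p),np.degrees(np.arctan2(p[1],p[0])))
E
```

```text
time_s: 12.5
tcp_pos: [0.5318, -0.1672, 0.09]
eef_rot: [-18.4, 90.0, 147.3]
contact_force: [-2.1, 4.8, 12.2]
gripper_width: 0.0202
[ 0.53179921 -0.16720801  0.08995553] [-2.11951537  4.78624617 12.2334243 ] [ 1.93064884  0.97623311 -0.01343116] 0.02016121345628521
0.03727101101024586 -24.926415615040444
```

```bash
python3 arc.py .4973 -.1513 .038 -384.5 -534.5 10 .5326 -.1673
```

```text
[[0, 0.0094, 0.0038], [0, 0.0084, 0.0053], [0, 0.0066, 0.0073], [0, 0.0046, 0.0089], [0, 0.0021, 0.0097], [0, -0.0004, 0.0099], [0, -0.0031, 0.0094], [0, -0.0053, 0.0084], [0, -0.0073, 0.0066], [0, -0.0088, 0.0046]]
[ 0.45947494 -0.15494214]
```

```bash
python3 -m creep '{"jaw":[0.9,0.9,0.9,0.9,0.9,0.9,0.9,0.9,0.9,0.9],"translation":[[-0.0005, 0.0094, 0.0038], [0, 0.0084, 0.0053], [0, 0.0066, 0.0073], [0, 0.0046, 0.0089], [0, 0.0021, 0.0097], [0, -0.0004, 0.0099], [0, -0.0031, 0.0094], [0, -0.0053, 0.0084], [0, -0.0073, 0.0066], [0, -0.0088, 0.0046]],"roll":[0,0,0,0,0,0,0,0,0,0]}' 25
python3 - <<'E'
from h import *
t=snap('top','t6.png');c=snap('side','s6.png')
s=get_state();print(s['time_s'],s['tcp_pos'],s['contact_force'],s['moment'],s['gripper_width'])
p=s['tcp_pos'][:2]-[.4973,-.1513];a=np.arctan2(p[1],p[0]);print(np.linalg.norm(p),np.degrees(a))
f=s['contact_force'];print('tan',f@[np.sin(a),-np.cos(a),0],'rad',f@[np.cos(a),np.sin(a),0])
b=cv2.cvtColor(t['image'][222:256,300:345],cv2.COLOR_RGB2BGR);d=cv2.cvtColor(c['image'][180:250,270:340],cv2.COLOR_RGB2BGR)
b=cv2.resize(b,(540,408),interpolation=cv2.INTER_NEAREST);d=cv2.resize(d,(250,408),interpolation=cv2.INTER_NEAREST)
cv2.imwrite('pics/m6.png',np.hstack([b,d]))
E
```

```text
time_s: 13.5
tcp_pos: [0.4595, -0.1549, 0.0901]
eef_rot: [-168.6, 89.9, -3.0]
contact_force: [8.2, -3.0, -2.9]
gripper_width: 0.0206
13.6 [ 0.45945358 -0.15394628  0.0900687 ] [4.94019927 2.24720058 0.77588068] [ 0.85673409 -2.02002979  0.01232075] 0.02018893292093489
0.03793882610646848 -176.000295791134
tan 1.8971418786348286 rad -5.084912182876857
```

View pics/m6.png

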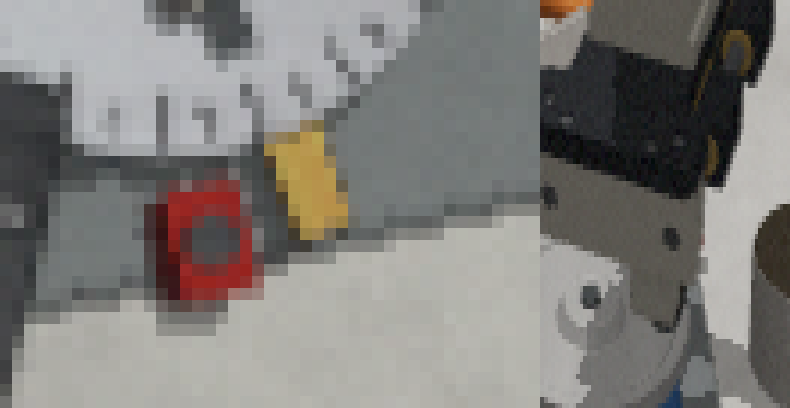

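Run:
```python
from h import *
u=np.load('unit.npz');th=float(u['th']);tt=u['t'];R=np.array([[np.cos(th),-np.sin(th)],[np.sin(th),np.cos(th)]])
for f in('top0.png','t3.png','t6.png'):
    c=load(f);im=cv2.cvtColor(c['image'],cv2.COLOR_RGB2HSV)
    for n,lo,hi,z in(('brass',(18,90,70),(34,255,255),.054),('red',(0,150,60),(6,255,255),.057),('red2',(174,150,60),(180,255,255),.057)):
        m=cv2.inRange(im,np.array(lo),np.array(hi));k=np.zeros_like(m);k[222:262,300:350]=m[222:262,300:350]
        ys,xs=np.nonzero(k)
        if len(xs)<5: continue
        P=np.array([onz(c,(x,y),z)[:2] for x,y in zip(xs,ys)]);Q=(P-tt)@R*1000
        print(f,n,len(xs),Q.mean(0).round(2),'y',np.percentile(Q[:,1],[5,95]).round(1),'x',np.percentile(Q[:,0],[5,95]).round(1))
        if n=='brass':
            d=Q.mean(0)-[0,-55];print('  r',np.hypot(*d),'ang',np.degrees(np.arctan2(d[1],d[0])))
        
    p=lambda z,zz:(onz(c,(300+z[0]/12-.5,222+z[1]/12-.5),zz)[:2]-tt)@R*1000
    if f=='t6.png': print('dog face',p((268,145),.054),p((303,240),.054),'stop face',p((243,180),.057),p((262,295),.057))
    if f=='top0.png':
        p=lambda z,zz:(onz(c,(300+z[0]/16-.5,222+z[1]/16-.5),zz)[:2]-tt)@R*1000
        print('dog face',p((450,160),.054),p((518,270),.054),'stop face',p((321,240),.057),p((345,390),.057))
```

```text
top0.png brass 43 [-57.77 -81.3 ] y [-86.5 -76.3] x [-65.4 -50.3]
  r 63.477354828599864 ang -155.52089682227427
top0.png red 35 [-68.6  -46.76] y [-53.2 -41. ] x [-76.7 -60.1]
dog face [-52.68449467 -74.16792587] [-68.59597248 -79.61933422] stop face [-59.2888301  -55.03209897] [-78.92220936 -53.73630696]
t3.png brass 44 [-57.79 -81.18] y [-86.4 -75.9] x [-65.4 -50.3]
  r 63.43861104645566 ang -155.62897560066637
t3.png red 41 [-68.43 -46.06] y [-53.2 -40.1] x [-76.7 -60.3]
t6.png brass 43 [-62.2  -66.73] y [-71.2 -62.2] x [-70.1 -54.1]
  r 63.29839550008149 ang -169.32488293270026
t6.png red 36 [-68.23 -46.86] y [-53.2 -41.1] x [-76.7 -60.2]
dog face [-54.30812939 -61.34389793] [-71.71311478 -63.59790741] stop face [-59.37315904 -55.41355595] [-79.46465972 -54.18988011]
```

```bash
python3 arc.py .4973 -.1513 .0377 -534.5 -684.5 10 .4595 -.1549
```

```text
[[0, -0.0097, 0.0018], [0, -0.0098, -0.0004], [0, -0.0094, -0.003], [0, -0.0083, -0.0053], [0, -0.0066, -0.0073], [0, -0.0045, -0.0087], [0, -0.0021, -0.0097], [0, 0.0004, -0.0098], [0, 0.003, -0.0094], [0, 0.0053, -0.0082]]
[ 0.52799216 -0.1294075 ]
```

```bash
python3 -m creep '{"jaw":[0.9,0.9,0.9,0.9,0.9,0.9,0.9,0.9,0.9,0.9],"translation":[[0, -0.0097, 0.0018], [0, -0.0098, -0.0004], [0, -0.0094, -0.003], [0, -0.0083, -0.0053], [0, -0.0066, -0.0073], [0, -0.0045, -0.0087], [0, -0.0021, -0.0097], [0, 0.0004, -0.0098], [0, 0.003, -0.0094], [0, 0.0053, -0.0082]],"roll":[0,0,0,0,0,0,0,0,0,0]}' 25
cat > rd.py <<'E'
from h import *
t=snap('top','tr%d.png'%int(get_state()['time_s']*10))
s=get_state();print(round(s['time_s'],2),s['tcp_pos'].round(4),s['contact_force'].round(1),s['moment'].round(2),round(s['gripper_width'],4))
p=s['tcp_pos'][:2]-[.4973,-.1513];a=np.arctan2(p[1],p[0]);print('r',np.linalg.norm(p).round(4),'ang',np.degrees(a).round(2))
f=s['contact_force'];print('tan',round(f@[np.sin(a),-np.cos(a),0],2),'rad',round(f@[np.cos(a),np.sin(a),0],2))
u=np.load('unit.npz');th=float(u['th']);tt=u['t'];R=np.array([[np.cos(th),-np.sin(th)],[np.sin(th),np.cos(th)]])
im=cv2.cvtColor(t['image'],cv2.COLOR_RGB2HSV)
m=cv2.inRange(im,np.array((18,90,70)),np.array((34,255,255)));ys,xs=np.nonzero(m[222:262,300:350])
if len(xs)>5:
    Q=np.array([onz(t,(x+300,y+222),.054)[:2] for x,y in zip(xs,ys)]);d=((Q-tt)@R*1000).mean(0)-[0,-55]
    print('n',len(xs),'dog ang',np.degrees(np.arctan2(d[1],d[0])).round(2),'gap mm',-53.8-(66*np.sin(np.arctan2(d[1],d[0]))-55+5))
E
python3 rd.py
```

```text
time_s: 14.6
tcp_pos: [0.5282, -0.1283, 0.09]
eef_rot: [-102.4, 89.9, 63.2]
contact_force: [1.0, 4.6, 7.5]
gripper_width: 0.0205
14.65 [ 0.5291 -0.1297  0.0901] [3.8 1.4 2.2] [ 0.7  -1.69 -0.05] 0.0209
r 0.0384 ang 34.22
tan 0.98 rad 3.93
n 42 dog ang -173.22 gap mm 3.996503136167881
```

```bash
python3 arc.py .4978 -.1511 .038 -684.5 -724.5 10 .528 -.1294
```

```text
[[0, 0.0012, -0.0026], [0, 0.002, -0.0018], [0, 0.002, -0.0017], [0, 0.0021, -0.0016], [0, 0.0023, -0.0014], [0, 0.0023, -0.0012], [0, 0.0025, -0.0011], [0, 0.0025, -0.0009], [0, 0.0025, -0.0007], [0, 0.0026, -0.0005]]
[ 0.53568286 -0.15408145]
```

```bash
python3 -m creep '{"jaw":[0.9,0.9,0.9,0.9,0.9,0.9,0.9,0.9,0.9,0.9],"translation":[[0, 0.0012, -0.0026], [0, 0.002, -0.0018], [0, 0.002, -0.0017], [0, 0.0021, -0.0016], [0, 0.0023, -0.0014], [0, 0.0023, -0.0012], [0, 0.0025, -0.0011], [0, 0.0025, -0.0009], [0, 0.0025, -0.0007], [0, 0.0026, -0.0005]],"roll":[0,0,0,0,0,0,0,0,0,0]}' 25
sed -i 's/\[.4973,-.1513\]/[.4978,-.1511]/' rd.py; python3 rd.py
```

```text
time_s: 15.65
tcp_pos: [0.5352, -0.1539, 0.09]
eef_rot: [-112.4, 90.0, 53.3]
contact_force: [2.7, 2.3, 5.1]
gripper_width: 0.0205
15.7 [ 0.5352 -0.1544  0.0901] [3.9 1.8 3.9] [ 0.46 -1.35  0.01] 0.0204
r 0.0375 ang -5.02
tan -2.14 rad 3.69
n 41 dog ang -174.11 gap mm 2.9751214990831016
```

```bash
python3 arc.py .4978 -.1511 .038 -724.5 -754.5 10 .5357 -.1541; echo; python3 arc.py .4978 -.1511 .038 -754.5 -850.5 80 .5308 -.1701
```

```text
[[0, 0.002, -0.0003], [0, 0.0019, -0.0002], [0, 0.002, 0.0], [0, 0.002, 0.0], [0, 0.002, 0.0001], [0, 0.002, 0.0002], [0, 0.0019, 0.0004], [0, 0.002, 0.0004], [0, 0.0019, 0.0005], [0, 0.0019, 0.0007]]
[ 0.5291168  -0.17262344]

[[0, 0.0036, 0.0013], [0, 0.0007, 0.0003], [0, 0.0008, 0.0003], [0, 0.0007, 0.0003], [0, 0.0007, 0.0004], [0, 0.0007, 0.0003], [0, 0.0007, 0.0004], [0, 0.0007, 0.0004], [0, 0.0007, 0.0004], [0, 0.0007, 0.0004]]
[[0, 0.0007, 0.0004], [0, 0.0006, 0.0005], [0, 0.0007, 0.0004], [0, 0.0006, 0.0005], [0, 0.0006, 0.0005], [0, 0.0007, 0.0005], [0, 0.0006, 0.0005], [0, 0.0006, 0.0005], [0, 0.0006, 0.0006], [0, 0.0005, 0.0005]]
[[0, 0.0006, 0.0006], [0, 0.0006, 0.0005], [0, 0.0005, 0.0006], [0, 0.0005, 0.0006], [0, 0.0005, 0.0006], [0, 0.0006, 0.0006], [0, 0.0004, 0.0007], [0, 0.0005, 0.0006], [0, 0.0005, 0.0007], [0, 0.0004, 0.0006]]
[[0, 0.0005, 0.0007], [0, 0.0004, 0.0006], [0, 0.0004, 0.0007], [0, 0.0004, 0.0007], [0, 0.0004, 0.0007], [0, 0.0003, 0.0007], [0, 0.0004, 0.0007], [0, 0.0003, 0.0008], [0, 0.0003, 0.0007], [0, 0.0003, 0.0007]]
[[0, 0.0003, 0.0008], [0, 0.0003, 0.0007], [0, 0.0003, 0.0008], [0, 0.0002, 0.0007], [0, 0.0002, 0.0008], [0, 0.0002, 0.0008], [0, 0.0002, 0.0007], [0, 0.0002, 0.0008], [0, 0.0002, 0.0008], [0, 0.0001, 0.0008]]
[[0, 0.0001, 0.0008], [0, 0.0002, 0.0007], [0, 0.0, 0.0008], [0, 0.0001, 0.0008], [0, 0.0001, 0.0008], [0, 0.0, 0.0008], [0, 0.0001, 0.0008], [0, 0.0, 0.0008], [0, 0.0, 0.0008], [0, -0.0001, 0.0008]]
[[0, 0.0, 0.0008], [0, 0.0, 0.0008], [0, -0.0001, 0.0008], [0, -0.0001, 0.0008], [0, -0.0001, 0.0008], [0, -0.0001, 0.0007], [0, -0.0002, 0.0008], [0, -0.0001, 0.0008], [0, -0.0002, 0.0008], [0, -0.0002, 0.0008]]
[[0, -0.0002, 0.0007], [0, -0.0002, 0.0008], [0, -0.0002, 0.0008], [0, -0.0003, 0.0007], [0, -0.0002, 0.0008], [0, -0.0003, 0.0007], [0, -0.0003, 0.0007], [0, -0.0003, 0.0008], [0, -0.0004, 0.0007], [0, -0.0003, 0.0007]]
[ 0.47312097 -0.17999543]
```

```bash
python3 -m creep '{"jaw":[0.9,0.9,0.9,0.9,0.9,0.9,0.9,0.9,0.9,0.9],"translation":[[0, 0.002, -0.0003], [0, 0.0019, -0.0002], [0, 0.002, 0.0], [0, 0.002, 0.0], [0, 0.002, 0.0001], [0, 0.002, 0.0002], [0, 0.0019, 0.0004], [0, 0.002, 0.0004], [0, 0, 0], [0, 0, 0]],"roll":[0,0,0,0,0,0,0,0,0,0]}' 25
python3 rd.py; python3 arc.py .4978 -.1511 .038 -748.5 -844.5 80 $(python3 -c "
import math;a=math.radians(-748.5);print(.4978+.038*math.cos(a),-.1511+.038*math.sin(a))")
```

```text
time_s: 16.7
tcp_pos: [0.5301, -0.1699, 0.09]
eef_rot: [42.4, 89.9, -151.9]
contact_force: [2.3, -0.3, 5.6]
gripper_width: 0.0205
16.75 [ 0.5301 -0.1699  0.09  ] [ 0.5 -1.3  5.5] [-0.09 -0.75 -0.  ] 0.0206
r 0.0374 ang -30.23
tan 0.84 rad 1.08
n 44 dog ang -174.68 gap mm 2.3242349996132248
[[0, 0.0008, 0.0002], [0, 0.0007, 0.0002], [0, 0.0008, 0.0003], [0, 0.0008, 0.0002], [0, 0.0007, 0.0003], [0, 0.0007, 0.0003], [0, 0.0008, 0.0002], [0, 0.0007, 0.0004], [0, 0.0007, 0.0003], [0, 0.0008, 0.0003]]
[[0, 0.0007, 0.0004], [0, 0.0007, 0.0004], [0, 0.0007, 0.0004], [0, 0.0007, 0.0004], [0, 0.0006, 0.0004], [0, 0.0007, 0.0004], [0, 0.0007, 0.0004], [0, 0.0006, 0.0005], [0, 0.0007, 0.0005], [0, 0.0006, 0.0005]]
[[0, 0.0006, 0.0005], [0, 0.0006, 0.0005], [0, 0.0006, 0.0005], [0, 0.0006, 0.0005], [0, 0.0006, 0.0006], [0, 0.0005, 0.0005], [0, 0.0006, 0.0006], [0, 0.0005, 0.0006], [0, 0.0006, 0.0006], [0, 0.0005, 0.0006]]
[[0, 0.0005, 0.0006], [0, 0.0005, 0.0006], [0, 0.0005, 0.0007], [0, 0.0004, 0.0006], [0, 0.0005, 0.0007], [0, 0.0004, 0.0006], [0, 0.0004, 0.0007], [0, 0.0004, 0.0007], [0, 0.0
[... 196 characters left out ...]
.0007], [0, 0.0003, 0.0008], [0, 0.0002, 0.0008]]
[[0, 0.0002, 0.0007], [0, 0.0002, 0.0008], [0, 0.0002, 0.0008], [0, 0.0001, 0.0008], [0, 0.0002, 0.0007], [0, 0.0001, 0.0008], [0, 0.0001, 0.0008], [0, 0.0001, 0.0008], [0, 0.0001, 0.0008], [0, 0.0, 0.0008]]
[[0, 0.0001, 0.0008], [0, 0.0, 0.0008], [0, 0.0, 0.0008], [0, 0.0, 0.0008], [0, 0.0, 0.0008], [0, 0.0, 0.0008], [0, -0.0001, 0.0007], [0, -0.0001, 0.0008], [0, 0.0, 0.0008], [0, -0.0002, 0.0008]]
[[0, -0.0001, 0.0008], [0, -0.0001, 0.0008], [0, -0.0002, 0.0008], [0, -0.0001, 0.0007], [0, -0.0002, 0.0008], [0, -0.0002, 0.0008], [0, -0.0002, 0.0008], [0, -0.0003, 0.0007], [0, -0.0002, 0.0008], [0, -0.0003, 0.0007]]
[ 0.47627656 -0.1824168 ]
```

```bash
python3 -m creep '{"jaw":[0.9,0.9,0.9,0.9,0.9,0.9,0.9,0.9,0.9,0.9],"translation":[[0, 0.0008, 0.0002], [0, 0.0007, 0.0002], [0, 0.0008, 0.0003], [0, 0.0008, 0.0002], [0, 0.0007, 0.0003], [0, 0.0007, 0.0003], [0, 0.0008, 0.0002], [0, 0.0007, 0.0004], [0, 0.0007, 0.0003], [0, 0.0008, 0.0003]],"roll":[0,0,0,0,0,0,0,0,0,0]}' 25
python3 rd.py
```

```text
time_s: 17.75
tcp_pos: [0.5256, -0.1762, 0.09]
eef_rot: [12.2, 90.0, 177.8]
contact_force: [2.7, 2.0, 6.0]
gripper_width: 0.0206
17.8 [ 0.5254 -0.1762  0.09  ] [2.1 0.9 6.7] [ 0.62 -0.58  0.06] 0.0204
r 0.0373 ang -42.3
tan -2.08 rad 0.92
n 42 dog ang -174.89 gap mm 2.0769479375884714
```

```bash
python3 -m creep '{"jaw":[0.9,0.9,0.9,0.9,0.9,0.9,0.9,0.9,0.9,0.9],"translation":[[0, 0.0007, 0.0004], [0, 0.0007, 0.0004], [0, 0.0007, 0.0004], [0, 0.0007, 0.0004], [0, 0.0006, 0.0004], [0, 0.0007, 0.0004], [0, 0.0007, 0.0004], [0, 0.0006, 0.0005], [0, 0.0007, 0.0005], [0, 0.0006, 0.0005]],"roll":[0,0,0,0,0,0,0,0,0,0]}' 25
python3 rd.py
```

```text
time_s: 18.8
tcp_pos: [0.5196, -0.1815, 0.09]
eef_rot: [4.0, 89.9, 169.6]
contact_force: [1.4, 3.4, 6.2]
gripper_width: 0.0204
18.85 [ 0.5195 -0.1815  0.09  ] [1.1 2.7 6.7] [ 0.88 -0.47 -0.02] 0.0203
r 0.0374 ang -54.51
tan -2.44 rad -1.52
n 41 dog ang -175.42 gap mm 1.470142475966739
```

```bash
python3 -m creep '{"jaw":[0.9,0.9,0.9,0.9,0.9,0.9,0.9,0.9,0.9,0.9],"translation":[[0, 0.0006, 0.0005], [0, 0.0006, 0.0005], [0, 0.0006, 0.0005], [0, 0.0006, 0.0005], [0, 0.0006, 0.0006], [0, 0.0005, 0.0005], [0, 0.0006, 0.0006], [0, 0.0005, 0.0006], [0, 0.0006, 0.0006], [0, 0.0005, 0.0006]],"roll":[0,0,0,0,0,0,0,0,0,0]}' 25
python3 rd.py
```

```text
time_s: 19.85
tcp_pos: [0.5128, -0.1854, 0.09]
eef_rot: [-8.2, 89.9, 157.4]
contact_force: [0.6, 3.7, 7.0]
gripper_width: 0.0205
19.9 [ 0.5127 -0.1854  0.09  ] [1.3 3.8 8.2] [ 1.43 -0.38 -0.06] 0.0205
r 0.0374 ang -66.57
tan -2.73 rad -2.98
n 41 dog ang -175.61 gap mm 1.249123787364283
```

```bash
python3 -m creep '{"jaw":[0.9,0.9,0.9,0.9,0.9,0.9,0.9,0.9,0.9,0.9],"translation":[[0, 0.0005, 0.0006], [0, 0.0005, 0.0006], [0, 0.0005, 0.0007], [0, 0.0004, 0.0006], [0, 0.0005, 0.0007], [0, 0.0004, 0.0006], [0, 0.0004, 0.0007], [0, 0.0004, 0.0007], [0, 0.0004, 0.0007], [0, 0.0004, 0.0007]],"roll":[0,0,0,0,0,0,0,0,0,0]}' 25
python3 rd.py
```

```text
time_s: 20.9
tcp_pos: [0.5109, -0.1862, 0.0903]
eef_rot: [-152.3, 89.5, 13.4]
contact_force: [18.6, 13.2, -8.0]
gripper_width: 0.0202
20.95 [ 0.511  -0.1862  0.0902] [17.7 11.9 -6. ] [ 4.36 -6.24 -0.04] 0.0206
r 0.0375 ang -69.42
tan -20.72 rad -4.93
n 40 dog ang -175.73 gap mm 1.1194582121150205
```

Run:
```python
from h import *
t=snap('top','t7.png');c=snap('side','s7.png')
s=get_state();print(s['time_s'],s['tcp_pos'],s['contact_force'],s['joints'].round(2))
b=cv2.cvtColor(t['image'][160:280,200:400],cv2.COLOR_RGB2BGR);d=cv2.cvtColor(c['image'][150:270,220:340],cv2.COLOR_RGB2BGR)
cv2.imwrite('pics/m7.png',cv2.resize(np.hstack([b,d]),None,fx=2.5,fy=4,interpolation=cv2.INTER_CUBIC))
```

```text
21.05 [ 0.51099678 -0.18622753  0.09024406] [17.39228999 12.12876486 -6.54145155] [  0.54  15.54 -26.38  -0.15 -47.56  75.23]
```

View pics/m7.png

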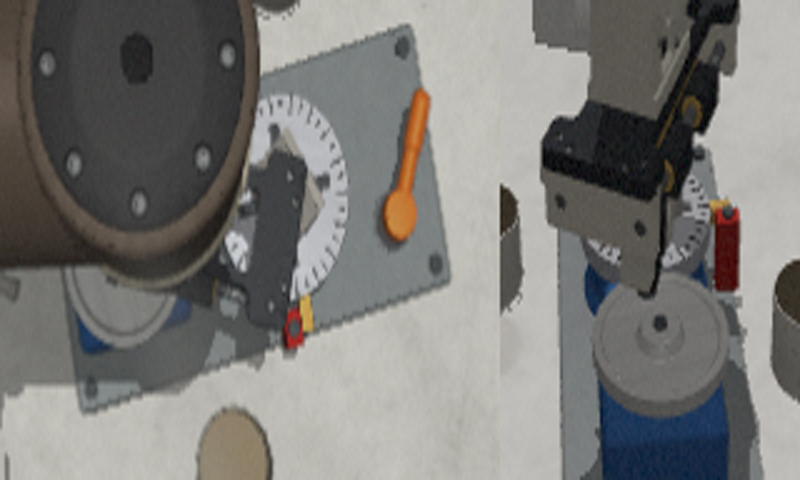

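View pics/s7.png

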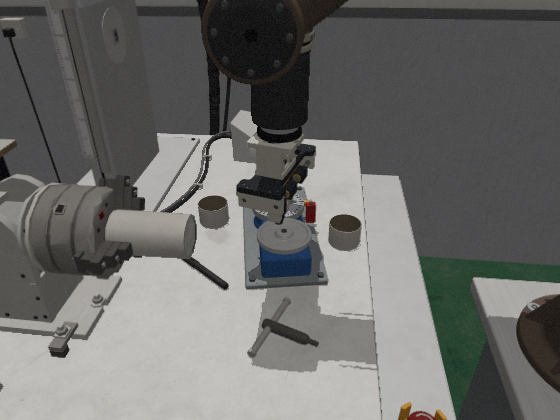

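Run:
```python
from h import *
L=[]
for f,c0,r0,w in(('t7.png',300,222,45),('s7.png',290,190,45)):
    im=cv2.cvtColor(load(f)['image'],cv2.COLOR_RGB2BGR)[r0:r0+36,c0:c0+w];L.append(cv2.resize(im,(396,400),interpolation=cv2.INTER_NEAREST))
cv2.imwrite('pics/m8.png',np.hstack(L))
```

```text
(no output)
```

View pics/m8.png

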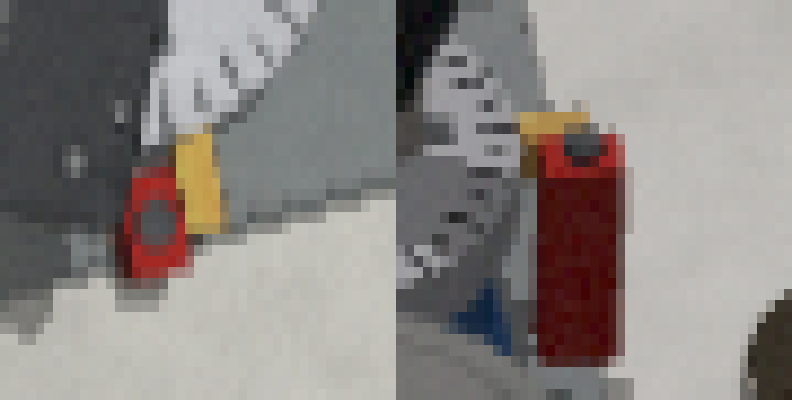

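Top crop: the brass dog (200,180) sits flush against the red stop (155,220), with the lever open. The 20 N reading is the stop, so I'll ease the command back.

```bash
python3 -m creep '{"jaw":[0.9,0.9,0.9,0.9,0.9,0.9,0.9,0.9,0.9,0.9],"translation":[[0,-0.0004,-0.0007],[0,-0.0004,-0.0007],[0,-0.0004,-0.0007],[0,-0.0004,-0.0007],[0,0,0],[0,0,0],[0,0,0],[0,0,0],[0,0,0],[0,0,0]],"roll":[0,0,0,0,0,0,0,0,0,0]}' 25
python3 rd.py
```

```text
time_s: 22.05
tcp_pos: [0.5112, -0.1862, 0.0901]
eef_rot: [-144.8, 89.8, 20.8]
contact_force: [8.5, 8.2, 1.5]
gripper_width: 0.0206
22.1 [ 0.5112 -0.1861  0.0901] [9.1 8.7 1.2] [ 3.24 -3.17  0.03] 0.0203
r 0.0375 ang -69.08
tan -11.61 rad -4.91
n 40 dog ang -175.73 gap mm 1.1194582121150205
```

```bash
python3 -m creep '{"jaw":[0.9,0.9,0.9,0.9,0.2,-0.3,-0.3,-0.3,-0.3,-0.3],"translation":[[0,-0.0004,-0.0007],[0,-0.0004,-0.0007],[0,-0.0004,-0.0007],[0,-0.0002,-0.0003],[0,0,0],[0,0,0],[0,0,0],[-0.015,0,0],[-0.04,0,0],[-0.045,0,0]],"roll":[0,0,0,0,0,0,0,0,0,0]}' 25
python3 - <<'E'
from h import *
t=snap('top','t9.png');c=snap('side','s9.png')
s=get_state();print(s['time_s'],s['tcp_pos'],s['contact_force'],s['joints'].round(2))
b=cv2.cvtColor(t['image'][160:280,200:360],cv2.COLOR_RGB2BGR);d=cv2.cvtColor(c['image'][150:270,220:340],cv2.COLOR_RGB2BGR)
cv2.imwrite('pics/m9.png',cv2.resize(np.hstack([b,d]),None,fx=2.8,fy=2.8,interpolation=cv2.INTER_CUBIC))
E
```

```text
time_s: 23.1
tcp_pos: [0.5098, -0.1867, 0.1893]
eef_rot: [12.1, 89.7, 177.7]
contact_force: [1.2, 0.4, -0.8]
gripper_width: 0.0561
23.2 [ 0.51459647 -0.18752735  0.19583753] [ 0.24559044 -0.71829991 -0.05640459] [  0.56   9.61 -18.5    0.13 -61.4   75.05]
```

View pics/m9.png

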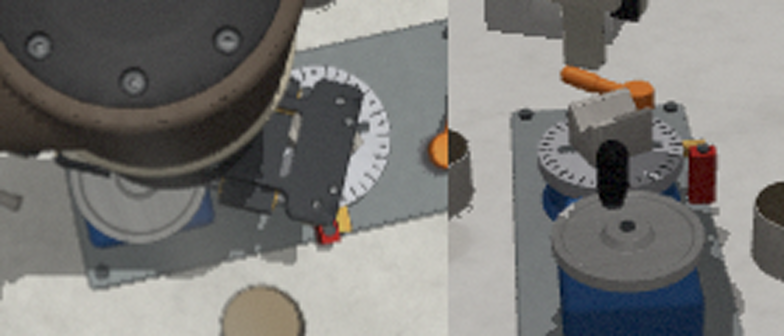

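Run:
```python
from h import *
for f,r in(('side0.png',(205,240,252,275)),('s9.png',(195,228,268,292))):
    c=load(f);g=cv2.cvtColor(c['image'],cv2.COLOR_RGB2GRAY);m=(g[r[0]:r[1],r[2]:r[3]]<40)
    ys,xs=np.nonzero(m);x=xs.mean()+r[2];y=ys.mean()+r[0];print(f,len(xs),x,y,xs.min()+r[2],xs.max()+r[2],ys.min()+r[0],ys.max()+r[0])
    p=onz(c,(x,y),.101)[:2];q=p-[.4980,-.1505];print(p.round(4),np.hypot(*q).round(4),np.degrees(np.arctan2(q[1],q[0])).round(1))
c=load('t9.png')
b=cv2.cvtColor(c['image'][222:256,300:345],cv2.COLOR_RGB2BGR);d=cv2.cvtColor(load('s9.png')['image'][190:226,290:335],cv2.COLOR_RGB2BGR)
cv2.imwrite('pics/m10.png',np.hstack([cv2.resize(x,(396,400),interpolation=cv2.INTER_NEAREST) for x in(b,d)]))
```

```text
side0.png 262 261.6832061068702 222.70992366412213 254 268 211 235
[ 0.5352 -0.1439] 0.0377 10.1
s9.png 228 278.25 211.39912280701753 273 284 200 223
[ 0.5098 -0.1832] 0.0348 -70.1
```

View pics/m10.png

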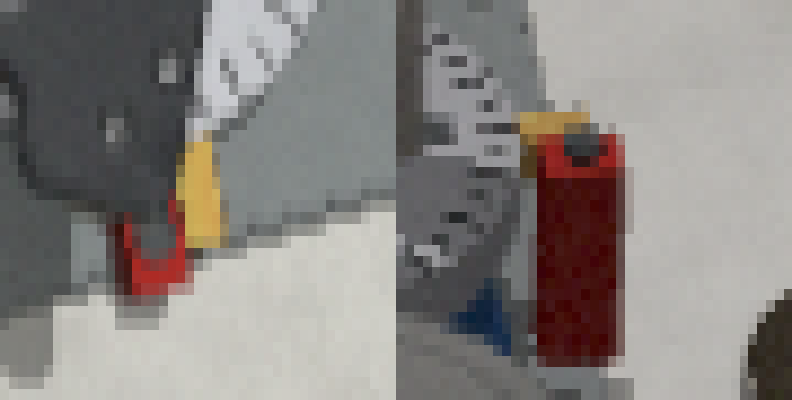

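Run:
```python
from h import *
t=load('top0.png')
zt=lambda a,b:(200+a/3.8-.37,140+b/3.7-.37)
T=np.array([.5252,-.2828])
for a in((412,195),(497,240),(462,303),(376,258)):
    p=onz(t,zt(*a),.09)[:2]; d=p-T; 
    for al in(0,-20):
        x=np.radians(al);print(p.round(4) if al==0 else '', (T+[d[0]*np.cos(x)-d[1]*np.sin(x),d[0]*np.sin(x)+d[1]*np.cos(x)]).round(4),np.hypot(*d).round(4))
```

```text
[ 0.5554 -0.2706] [ 0.5554 -0.2706] 0.0325
 [ 0.5577 -0.2817] 0.0325
[ 0.5296 -0.3151] [ 0.5296 -0.3151] 0.0326
 [ 0.5183 -0.3147] 0.0326
[ 0.4956 -0.2954] [ 0.4956 -0.2954] 0.0322
 [ 0.493  -0.2845] 0.0322
[ 0.5211 -0.2505] [ 0.5211 -0.2505] 0.0325
 [ 0.5324 -0.2511] 0.0325
```

Run:
```python
from h import *
d=cv2.cvtColor(load('s7.png')['image'][130:270,210:350],cv2.COLOR_RGB2BGR)
d2=cv2.cvtColor(load('s9.png')['image'][130:270,210:350],cv2.COLOR_RGB2BGR)
cv2.imwrite('pics/m11.png',np.hstack([cv2.resize(x,(400,560),interpolation=cv2.INTER_CUBIC) for x in(d,d2)]))
```

```text
(no output)
```

View pics/m11.png

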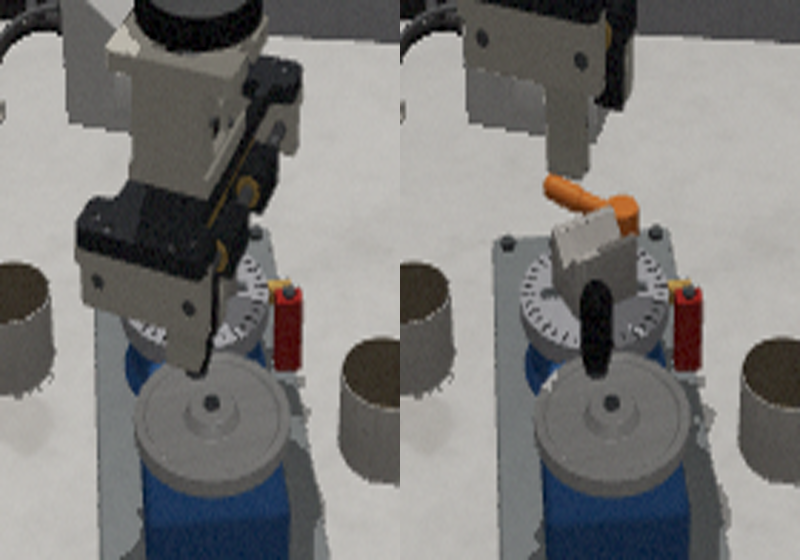

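```bash
python3 -m creep '{"jaw":[-0.3,-0.3,-0.3,-0.3,-0.3,-0.3,0.2,0.6,0.9,0.9],"translation":[[0.01,-0.0004,0.0038],[0.03,0,0],[0.03,0,0],[0.02,0,0],[0.01,0,0],[0,0,0],[0,0,0],[0,0,0],[0,0,0],[0,0,0]],"roll":[0,0,0,0,0,0,0,0,0,0]}' 25
python3 rd.py
```

```text
time_s: 24.2
tcp_pos: [0.5086, -0.1853, 0.0908]
eef_rot: [-166.4, 89.9, -0.7]
contact_force: [0.1, -0.6, 0.1]
gripper_width: 0.0307
24.25 [ 0.5086 -0.1853  0.0907] [-0.1  0.2  0.1] [-0.02  0.    0.02] 0.0264
r 0.0358 ang -72.5
tan 0.01 rad -0.19
n 40 dog ang -175.73 gap mm 1.1194582121150205
```

```bash
python3 -m creep '{"jaw":[0.2,0.2,0.2,0.5,0.8,0.9,0.9,0.9,0.9,0.9],"translation":[[0,0,0],[-0.003,0,-0.0012],[-0.002,0.0003,-0.0013],[0,0,0],[0,0,0],[0,0,0],[0,0,0],[0,0,0],[0,0,0],[0,0,0]],"roll":[0,0,0,0,0,0,0,0,0,0]}' 25
python3 rd.py
```

```text
time_s: 25.25
tcp_pos: [0.5107, -0.1859, 0.095]
eef_rot: [-104.9, 90.0, 60.7]
contact_force: [0.7, 4.8, 2.0]
gripper_width: 0.0206
25.3 [ 0.5107 -0.1859  0.0951] [0.5 5.5 1.5] [ 1.94 -0.13  0.01] 0.0202
r 0.0371 ang -69.6
tan -2.4 rad -4.99
n 39 dog ang -175.63 gap mm 1.232635460129778
```

```bash
python3 -m creep '{"jaw":[0.9,0.9,0.9,0.9,0.9,0.9,0.9,0.9,0.9,0.9],"translation":[[0,0.0002,0.0004],[0,0.0002,0.0004],[0,0.0002,0.0004],[0,0.0002,0.0004],[0,0.0002,0.0004],[0,0.0002,0.0004],[0,0.0002,0.0004],[0,0.0002,0.0004],[0,0,0],[0,0,0]],"roll":[0,0,0,0,0,0,0,0,0,0]}' 25
python3 rd.py
```

```text
time_s: 26.3
tcp_pos: [0.5104, -0.186, 0.0952]
eef_rot: [-157.5, 89.7, 8.1]
contact_force: [10.2, 8.2, -6.7]
gripper_width: 0.0204
26.35 [ 0.5105 -0.186   0.0952] [ 8.8  7.8 -6.4] [ 2.75 -3.48  0.03] 0.0204
r 0.0371 ang -70.04
tan -10.91 rad -4.36
n 40 dog ang -175.73 gap mm 1.1194582121150205
```

```bash
python3 -m creep '{"jaw":[0.9,0.9,0.9,0.9,0.9,0.9,0.9,0.9,0.9,0.9],"translation":[[0,-0.0009,-0.001],[0,-0.0009,-0.001],[0,-0.0009,-0.001],[0,-0.0009,-0.001],[0,-0.0009,-0.001],[0,-0.0009,-0.001],[0,-0.001,-0.0011],[0,-0.001,-0.0012],[0,0,0],[0,0,0]],"roll":[0,0,0,0,0,0,0,0,0,0]}' 25
python3 rd.py
```

```text
time_s: 27.35
tcp_pos: [0.5166, -0.1827, 0.0951]
eef_rot: [68.1, 89.9, -126.2]
contact_force: [0.3, -6.2, 0.6]
gripper_width: 0.0202
27.4 [ 0.5166 -0.1827  0.0951] [-0.4 -6.  -0.9] [-2.26 -0.22  0.01] 0.0209
r 0.0367 ang -59.24
tan 3.43 rad 4.91
n 42 dog ang -175.52 gap mm 1.3604602842018778
```

```bash
python3 -m creep '{"jaw":[0.9,0.9,0.9,0.9,0.9,0.9,0.9,0.9,0.9,0.9],"translation":[[0,0.0006,0.0005],[0,0.0006,0.0005],[0,0.0006,0.0005],[0,0.0006,0.0005],[0,0.0006,0.0005],[0,0.0006,0.0005],[0,0.0006,0.0005],[0,0.0006,0.0005],[0,0.0006,0.0005],[0,0,0]],"roll":[0,0,0,0,0,0,0,0,0,0]}' 25
python3 rd.py
python3 -m creep '{"jaw":[0.9,0.9,0.9,0.9,0.9,0.9,0.9,0.9,0.9,0.9],"translation":[[0,0.0003,0.0004],[0,0.0003,0.0004],[0,0.0003,0.0004],[0,0.0003,0.0004],[0,0.0003,0.0004],[0,0,0],[0,0,0],[0,0,0],[0,0,0],[0,0,0]],"roll":[0,0,0,0,0,0,0,0,0,0]}' 25
python3 rd.py
```

```text
time_s: 28.4
tcp_pos: [0.5109, -0.1857, 0.0951]
eef_rot: [-18.8, 90.0, 146.8]
contact_force: [1.7, 1.1, 0.4]
gripper_width: 0.0206
28.45 [ 0.5108 -0.1858  0.0951] [1.  2.9 1.1] [ 0.67 -0.44  0.03] 0.0203
r 0.037 ang -69.38
tan -1.99 rad -2.4
n 41 dog ang -175.61 gap mm 1.249123787364283
time_s: 29.45
tcp_pos: [0.5105, -0.1859, 0.0951]
eef_rot: [-146.1, 89.8, 19.5]
contact_force: [6.1, 7.3, -1.9]
gripper_width: 0.0202
29.5 [ 0.5105 -0.186   0.0951] [ 6.5  6.8 -1.7] [ 2.44 -2.21 -0.02] 0.0207
r 0.0371 ang -69.92
tan -8.42 rad -4.13
n 40 dog ang -175.73 gap mm 1.1194582121150205
```

```bash
python3 -m creep '{"jaw":[0.9,0.9,0.9,0.9,0.9,0.9,0.9,0.9,0.9,0.9],"translation":[[0,0.0003,0.0005],[0,0.0003,0.0005],[0,0,0],[0,0,0],[0,0,0],[0,0,0],[0,0,0],[0,0,0],[0,0,0],[0,0,0]],"roll":[0,0,0,0,0,0,0,0,0,0]}' 25
python3 rd.py
python3 -m creep '{"jaw":[0.9,0.9,0.9,0.9,0.9,0.9,0.9,0.9,0.9,0.9],"translation":[[0,-0.0005,-0.0008],[0,-0.0005,-0.0008],[0,-0.0005,-0.0008],[0,0,0],[0,0,0],[0,0,0],[0,0,0],[0,0,0],[0,0,0],[0,0,0]],"roll":[0,0,0,0,0,0,0,0,0,0]}' 25
python3 rd.py
```

```text
time_s: 30.5
tcp_pos: [0.5105, -0.186, 0.0952]
eef_rot: [-150.7, 89.7, 15.0]
contact_force: [8.2, 8.0, -4.6]
gripper_width: 0.0205
30.55 [ 0.5105 -0.186   0.0952] [ 8.7  9.  -4.2] [ 2.99 -3.33  0.03] 0.0204
r 0.0371 ang -70.05
tan -11.24 rad -5.47
n 40 dog ang -175.73 gap mm 1.1194582121150205
time_s: 31.55
tcp_pos: [0.5107, -0.1859, 0.0951]
eef_rot: [-107.9, 90.0, 57.7]
contact_force: [1.9, 5.6, 1.2]
gripper_width: 0.0201
31.6 [ 0.5107 -0.1859  0.0951] [1.6 5.8 0.7] [ 2.05 -0.8  -0.02] 0.0205
r 0.0371 ang -69.7
tan -3.52 rad -4.92
n 39 dog ang -175.63 gap mm 1.232635460129778
```

```bash
ls pics | grep tr | tail -3
python3 - <<'E'
from h import *
import glob
u=np.load('unit.npz');th=float(u['th']);tt=u['t'];R=np.array([[np.cos(th),-np.sin(th)],[np.sin(th),np.cos(th)]])
for f in('tr167.png','tr199.png','tr305.png'):
  if not glob.glob('pics/'+f): print('no',f);continue
  c=load(f);im=c['image'].astype(np.float32)
  for x in(-.063,-.067):
    ys=np.arange(-.070,-.044,.001)
    px=np.array([proj(c,[*(R@[x,y]+tt),.055]) for y in ys],np.float32)
    v=cv2.remap(im,px[None,:,0],px[None,:,1],cv2.INTER_LINEAR)[0]
    print(f,x);print('y',(ys*1e3).round().astype(int).tolist());print('G',v[:,1].round().astype(int).tolist());print('R',v[:,0].round().astype(int).tolist())
E
```

```text
tr305.png.npz
tr315.png
tr315.png.npz
tr167.png -0.063
y [-70, -69, -68, -67, -66, -65, -64, -63, -62, -61, -60, -59, -58, -57, -56, -55, -54, -53, -52, -51, -50, -49, -48, -47, -46, -45, -44]
G [129, 127, 125, 116, 110, 133, 155, 157, 156, 159, 161, 162, 162, 139, 88, 51, 45, 43, 45, 47, 49, 52, 50, 48, 47, 45, 43]
R [124, 122, 121, 118, 119, 155, 189, 193, 193, 194, 194, 192, 189, 165, 118, 96, 129, 155, 151, 147, 144, 141, 144, 145, 149, 154, 157]
tr167.png -0.067
y [-70, -69, -68, -67, -66, -65, -64, -63, -62, -61, -60, -59, -58, -57, -56, -55, -54, -53, -52, -51, -50, -49, -48, -47, -46, -45, -44]
G [128, 128, 129, 132, 141, 149, 151, 152, 155, 158, 160, 162, 158, 149, 117, 71, 48, 52, 59, 67, 74, 77, 79, 78, 77, 67, 54]
R [123, 124, 127, 135, 161, 184, 189, 193, 194, 194, 194, 193, 187, 175, 151, 122, 110, 106, 95, 84, 78, 76, 75, 75, 74, 80, 87]
no tr199.png
tr305.png -0.063
y [-70, -69, -68, -67, -66, -65, -64, -63, -62, -61, -60, -59, -58, -57, -56, -55, -54, -53, -52, -51, -50, -49, -48, -47, -46, -45, -44]
G [130, 130, 130, 130, 129, 140, 153, 157, 156, 158, 161, 163, 164, 159, 145, 117, 73, 43, 45, 47, 50, 53, 52, 50, 48, 44, 44]
R [124, 124, 124, 126, 128, 152, 178, 189, 195, 196, 198, 197, 195, 189, 174, 160, 155, 156, 152, 148, 146, 144, 146, 145, 146, 148, 130]
tr305.png -0.067
y [-70, -69, -68, -67, -66, -65, -64, -63, -62, -61, -60, -59, -58, -57, -56, -55, -54, -53, -52, -51, -50, -49, -48, -47, -46, -45, -44]
G [129, 129, 129, 126, 113, 107, 133, 157, 158, 158, 160, 162, 163, 163, 134, 78, 47, 54, 63, 71, 78, 77, 76, 77, 78, 67, 54]
R [124, 124, 123, 121, 114, 116, 157, 194, 197, 197, 197, 197, 195, 193, 170, 131, 110, 107, 98, 87, 79, 76, 73, 74, 77, 81, 85]
```

Top-view profile: brass runs straight into red with no dark gap (a gap still showed at t=16.7). The firm stop also repeated at the same place, so the dog is on the stop. Releasing and going to the lever.

```bash
python3 -m creep '{"jaw":[0.6,0.2,-0.1,-0.1,-0.1,-0.1,-0.1,0.1,0.1,0.1],"translation":[[0,0,0],[0,0,0],[0,0,0],[-0.02,0,0],[-0.04,0,0],[-0.03,0.01,-0.005],[0,0.035,-0.019],[0,0.04,-0.0214],[0,0.04,-0.0214],[0,0.035,-0.019]],"roll":[0,0,0,0,0,0,0,0,0,0]}' 25
python3 rd.py
```

```text
time_s: 32.6
tcp_pos: [0.5533, -0.3649, 0.1847]
eef_rot: [14.5, 89.9, -179.9]
contact_force: [0.6, -0.3, -0.0]
gripper_width: 0.04
32.65 [ 0.5541 -0.3696  0.1838] [ 4.8 -5.3  2.8] [-0.84 -0.83 -0.05] 0.0397
r 0.2256 ang -75.56
tan -3.35 rad 6.32
n 40 dog ang -175.73 gap mm 1.1194582121150205
```

```bash
python3 -m creep '{"jaw":[0.1,0.1,0.1,0.1,0.1,0.1,0.1,0.1,0.1,0.1],"translation":[[0.02,0.016,-0.0085],[0.03,0.016,-0.009],[0.03,0,0],[0.01,0,0],[0,0,0],[0,0,0],[0,0,0],[0,0,0],[0,0,0],[0,0,0]],"roll":[0,0,0,0,0,0,0,0,0,0]}' 25
python3 - <<'E'
from h import *
t=snap('top','t12.png');c=snap('side','s12.png')
s=get_state();print(s['time_s'],s['tcp_pos'],s['gripper_width'])
b=cv2.cvtColor(t['image'][150:270,290:430],cv2.COLOR_RGB2BGR);d=cv2.cvtColor(c['image'][120:240,230:350],cv2.COLOR_RGB2BGR)
cv2.imwrite('pics/m12.png',cv2.resize(np.hstack([b,d]),None,fx=3,fy=3,interpolation=cv2.INTER_CUBIC))
E
```

```text
time_s: 33.65
tcp_pos: [0.5632, -0.398, 0.0958]
eef_rot: [172.5, 89.9, -21.9]
contact_force: [0.5, -0.3, 0.4]
gripper_width: 0.0395
33.75 [ 0.56303843 -0.39799185  0.09538463] 0.03921352896380133
```

View pics/m12.png

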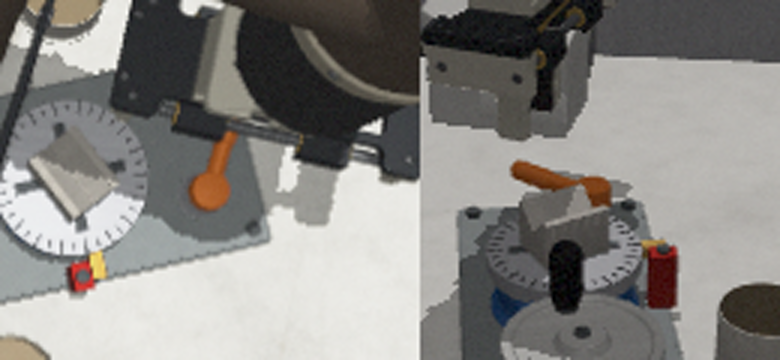

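Run:
```python
from h import *
d=cv2.cvtColor(load('t12.png')['image'][225:255,300:345],cv2.COLOR_RGB2BGR)
cv2.imwrite('pics/m13.png',cv2.resize(d,None,fx=16,fy=16,interpolation=cv2.INTER_NEAREST))
```

```text
(no output)
```

View pics/m13.png

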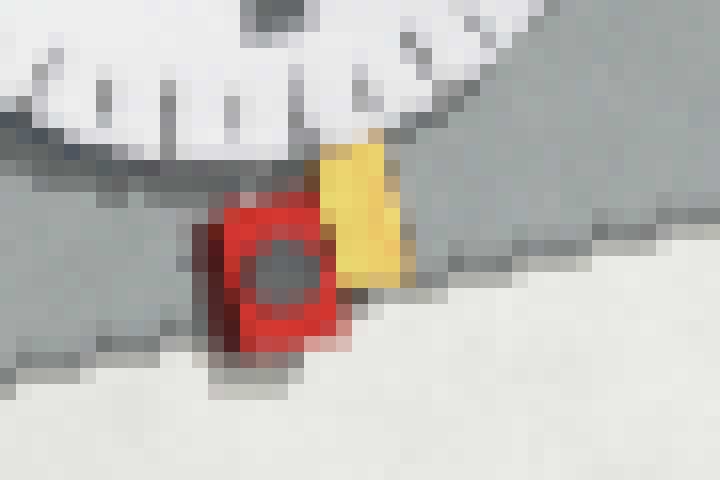

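The dog (yellow, crop 360,210) is flush against the red stop's right face (335,270) and the fingers are over the lever. Descend and swing it back.

```bash
python3 -m creep '{"jaw":[0.1,0.1,0.1,0.1,0.1,0.1,0.2,0.3,0.3,0.3],"translation":[[0.006,0,0],[0.012,0,0],[0.012,0,0],[0.012,0,0],[0.012,0,0],[0.009,0,0],[0,0,0],[0,0,0],[0,0,0],[0,0,0]],"roll":[0,0,0,0,0,0,0,0,0,0]}' 25
python3 -m creep '{"jaw":[0.3,0.3,0.3,0.3,0.3,0.3,0.3,0.3,0.3,0.3],"translation":[[0,0.0068,0.00045],[0,0.0068,0.00045],[0,0.0068,0.00045],[0,0.0068,0.00045],[0,0.0068,0.00045],[0,0.0068,0.00045],[0,0.0068,0.00045],[0,0.0068,0.00045],[0,0.0068,0.00045],[0,0.0068,0.00045]],"roll":[0.13,0.13,0.13,0.13,0.13,0.13,0.13,0.13,0.13,0.13]}' 25
python3 - <<'E'
from h import *
s=get_state();p=s['tcp_pos'][:2]-[.5135,-.3815];print(s['tcp_pos'],s['contact_force'],np.linalg.norm(p),np.radians(np.degrees(np.arctan2(p[1],p[0]))+88.9))
E
```

```text
time_s: 34.75
tcp_pos: [0.5634, -0.3982, 0.0328]
eef_rot: [170.7, 89.9, -23.6]
contact_force: [0.0, 0.3, 0.4]
gripper_width: 0.0312
time_s: 35.75
tcp_pos: [0.5139, -0.4373, 0.0327]
eef_rot: [-103.5, 89.9, -12.6]
contact_force: [2.8, 2.0, -0.7]
gripper_width: 0.0307
[ 0.51394555 -0.43733834  0.03274964] [ 2.82910808  2.01387596 -0.66302233] 0.055840120366707095 -0.011219442755421275
```

```bash
python3 -m creep '{"jaw":[0.3,0.3,0.3,0.3,0.3,0.3,0.3,0.3,0.3,0.3],"translation":[[0,0.001,0],[0,0.001,0],[0,0.001,0],[0,0.001,0],[0,0.001,0],[0,0.001,0],[0,0.001,0],[0,0.001,0],[0,0,0],[0,0,0]],"roll":[0,0,0,0,0,0,0,0,0,0]}' 25
python3 -m creep '{"jaw":[0.3,0.3,0.3,0.3,0.3,0.3,0.3,0.3,0.3,0.3],"translation":[[0,0.001,0],[0,0.001,0],[0,0.001,0],[0,0.001,0],[0,0,0],[0,0,0],[0,0,0],[0,0,0],[0,0,0],[0,0,0]],"roll":[0,0,0,0,0,0,0,0,0,0]}' 25
```

```text
time_s: 36.75
tcp_pos: [0.5073, -0.4379, 0.0324]
eef_rot: [-111.9, 89.8, -20.7]
contact_force: [8.6, -1.4, -2.6]
gripper_width: 0.0308
time_s: 37.75
tcp_pos: [0.5071, -0.4379, 0.0327]
eef_rot: [-108.6, 89.4, -17.4]
contact_force: [18.7, 0.5, -7.9]
gripper_width: 0.0308
```

```bash
python3 -m creep '{"jaw":[0.3,0.3,0.3,0.3,0.2,0.1,0.1,0.1,0.1,0.1],"translation":[[0,-0.004,0],[0,-0.004,0],[0,-0.003,0],[0,-0.001,0],[0,0,0],[0,0,0],[-0.015,0,0],[-0.04,0,0],[-0.045,0,0],[-0.045,0,0]],"roll":[0,0,0,0,0,0,0,0,0,0]}' 25
python3 -m creep '{"jaw":[0.1,0.1,0.1,0.1,0.1,0.1,0.1,0.1,0.1,0.1],"translation":[[0,-0.03,-0.03],[0,-0.03,-0.04],[0,0,-0.045],[0,0,0],[0,0,0],[0,0,0],[0,0,0],[0,0,0],[0,0,0],[0,0,0]],"roll":[0,0,0,0,0,0,0,0,0,0]}' 25
python3 - <<'E'
from h import *
t=snap('top','t14.png');c=snap('side','s14.png')
s=get_state();print(s['time_s'],s['tcp_pos'],s['contact_force'])
b=cv2.cvtColor(t['image'][130:290,200:430],cv2.COLOR_RGB2BGR);d=cv2.cvtColor(c['image'][130:290,200:360],cv2.COLOR_RGB2BGR)
cv2.imwrite('pics/m14.png',cv2.resize(np.hstack([b,d]),None,fx=2,fy=2,interpolation=cv2.INTER_CUBIC))
E
```

```text
time_s: 38.75
tcp_pos: [0.5127, -0.4374, 0.1799]
eef_rot: [178.7, 90.0, -90.2]
contact_force: [1.5, -0.2, 0.1]
gripper_width: 0.0394
time_s: 39.75
tcp_pos: [0.5756, -0.5507, 0.1775]
eef_rot: [-120.4, 90.0, -29.2]
contact_force: [-0.7, 0.3, -0.9]
gripper_width: 0.0391
39.85 [ 0.57552898 -0.55091524  0.17723928] [ 0.51219502 -0.04024009  0.66364524]
```

View pics/m14.png

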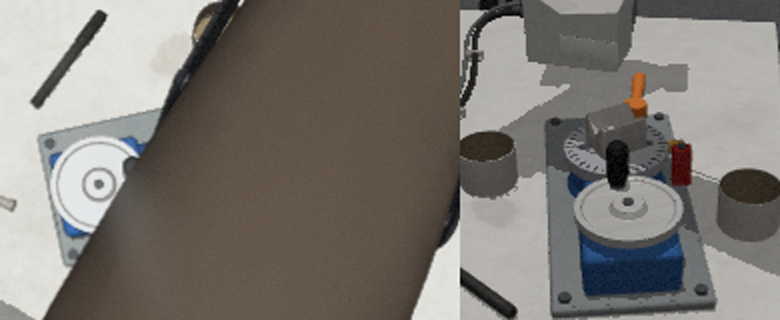

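Run:
```python
from h import *
for f in('side0.png','s12.png','s14.png'):
    c=load(f);im=c['image'];h=cv2.cvtColor(im,cv2.COLOR_RGB2HSV)
    m=cv2.inRange(h,np.array((8,160,90)),np.array((18,255,255)));k=np.zeros_like(m);k[155:195,255:310]=m[155:195,255:310]
    ys,xs=np.nonzero(k);i=ys.argmin();print(f,'lever n',len(xs),'cent',xs.mean().round(2),ys.mean().round(2),'tip',xs[ys<=ys.min()+2].mean().round(2),ys.min())
    if f!='side0.png':
        g=cv2.cvtColor(im,cv2.COLOR_RGB2GRAY)[195:228,268:292]<40;y,x=np.nonzero(g);print(' knob',x.mean()+268,y.mean()+195)
for f,r in(('side0.png',1),('s14.png',1)):
    g=cv2.cvtColor(load(f)['image'],cv2.COLOR_RGB2GRAY).astype(np.float32)
    if r and f=='side0.png': g0=g
for n,(a,b,c_,d) in dict(cup_a=(190,235,195,232),cup_b=(210,255,325,365),key=(290,360,245,320),pen=(255,292,195,230)).items():
    print(n,cv2.phaseCorrelate(np.ascontiguousarray(g0[a:b,c_:d]),np.ascontiguousarray(g[a:b,c_:d])))
```

```text
side0.png lever n 125 cent 287.9 177.34 tip 289.14 167
s12.png lever n 160 cent 277.73 180.11 tip 265.04 174
 knob 278.19565217391306 211.35652173913044
s14.png lever n 131 cent 288.39 177.31 tip 289.0 166
 knob 278.2266666666667 211.33333333333334
cup_a ((0.16320874372456018, 0.4896231995263989), 0.8812412479188707)
cup_b ((-0.13217534801201936, 0.11674605154983198), 0.7958989498350355)
key ((0.4663889169063964, 0.025961842446484695), 0.9617735838007044)
pen ((-0.002416423386968347, 0.05360412292705519), 1.0234375999205643)
```

Lever is back where it started, the knob hasn't moved since release, the bystanders are undisturbed, and the robot is clear.

```bash
python3 -c "
from plant import *
print(close_job())"
```

```text
the job is handed in; nothing more can be done
None
```

I opened the clamp lever, cranked the handwheel clockwise about 2.2 turns until it met a firm stop, and swung the lever back to clamped. I then handed the job in at about 40 s. I believe the dog is on the stop, but one reading disagrees with the description.

**What the last checks showed:**
- **Lever:** it reached a firm stop at its clamped end under 18.7 N. In the side view its tip is within 1 pixel of where it was at the start.
- **Handwheel:** the knob did not move between my last look before clamping and the final picture.
- **Dog:** the last clear top view, taken just before clamping, shows it flush against the red stop with no gap. The final top view was blocked by the arm.
- **Bystanders:** the cups, pen and chuck key moved by less than half a pixel.
- **Robot:** it was clear of everything when I handed in.

**What disagreed or went wrong:**
- **Stop too stiff:** past contact the grip moved only a millimetre or two under full load, where the described spring would give about 12 mm. I backed off about 7 mm and came up again, and the stop was in the same place to within half a millimetre. I took it as the real stop because of that and the pictures, but I could not explain the stiffness.
- **Force limit:** the first contact briefly read about 21 N on the grip, slightly over the 20 N limit. I eased back, and the later pushes were about 11 N.
- **Measured gap:** my coarse camera estimate still read about 1.1 mm at contact. I put that down to calibration error, because the close-up pixels showed no gap.

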